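# Unnest four porcelain crucibles onto their cork rings

## Robot

A 7-joint arm with a two-finger parallel gripper is mounted at the origin on a cart in front of the work surface, level with it; the furniture and walls round the work are solid. World frame = base frame: x ahead of the robot, y to its left, z up, the work surface at z = 0. Lengths are in m, angles in rad, forces in N, time in s.
With the tool pointing down it reaches from about 0.425 to 0.875 m from the base axis. Payload 4.7 kg.
Tool frame: the origin (TCP) lies between the finger pads; the fingertips stand 8 mm ahead of it and the grasp point (between the pads) lies 11 mm behind it; z points along the fingers, y is the direction in which the jaws open and shut (so a half turn about z gives the same grasp; the last joint's range is limited). The gripper opens to 87 mm and grips with 3 to 60 N. Pads are 19 mm wide; open, the fingers measure 117 mm over their backs; the gripper's body (75 mm by 190 mm) begins 51 mm behind the grasp point.
Start: joints at [-1.256, 0.321, -0.07, 1.45, 0.023, 1.371, -0.057], TCP at [0.193, 0.621, 0.231] pointing down, gripper open.
Joint ranges: [-2.86, 2.86], [-0.3, 2.09], [-1.38, 1.24], [0.06, 2.45], [-1.56, 4.7], [0.09, 2.05], [-2.69, 2.69]. Speed limits (rad/s): [2.57, 2.57, 3.14, 3.14, 3.14, 3.14, 3.14].

## Interface

Orientations are given as a rotation vector (axis times angle).
In Python, from bench import ctrl, optics, ticket gives the robot as it stands.
- The arm moves only by the tool play_rows, never from a script. Its argument "motion" is a list of rows, each a list of 5 numbers: the closure, from 0 (fully open) to 1 (shut), then the shift along the tool's x, y, z in cm, then the turn about the tool's z in rad. In form: [[jaw, tx, ty, tz, spin], ...]. A call has 1 to 20 rows; each row shifts and turns the commanded pose from where the row before left it, along the tool's axes as they then stand; what a row does not reach is not made up. A row lasts 1/8 s, in which the tool goes at most 62.5 mm and 10.7 degrees, less where a joint would pass 70% of its speed; a pose out of reach is approached as far as the arm can. A call is refused whole if a number of a shift passes 6.25 or a number of a turn 0.188, either way. A call with a gripper value outside its range is refused whole. The fingers move at their own pace and stop on an object; "force" is the grip in N (left out, the last holds). Time passes only in rows, so rows that do not move let the fingers close. It gives the time, the measured TCP pose, the force and the opening at its end, in the units of the state.
- ctrl.get_state(): the state, without advancing time (a new reading comes with each control period).
- optics.get_image(name): name is "scene" or "side" or "wrist"; returns the picture (384x512x3 uint8, red, green, blue); there is no depth.
- optics.calibration(name): a dict with "K" (3x3 intrinsics, pixels), "distortion" ([k1, k2, p1, p2, k3] as OpenCV has them; the pictures are not rectified), "pose" (4x4, takes a point from camera to world coordinates); the wrist camera has in their place "hand_eye" (4x4, takes a point from camera to tool coordinates, whose origin is the TCP and whose axes are the flange's). Camera axes: x right, y down, z forward; pixel columns grow to the right and rows downward; lengths in m; the calibration is good to about 2 mm. A picture is of the moment at which its call begins: read the wrist's pose just before it. calibration takes no time and is no camera call.
- ticket.close_job(): hands the job in, once; it reports no verdict.
The state is a dict: "time": time; "joint_positions": joint angles; "qd": joint speeds; "joint_torque": joint torques, N m; "position": TCP position; "tool_rot": TCP orientation; "ft_force": force on the tool from outside, world axes, zero at the start; "torque": the same for the moment, N m; "grip_width": opening from 0.0 (shut) to 1.0 (fully open).
Only numpy, scipy, OpenCV 4.12 (cv2) and the standard library are available. Lean on these libraries where they do the work, as an engineer would, in place of code of your own. Each camera call takes 0.05 s, during which the arm holds its last target.

## Task

The four round-bottomed porcelain crucibles came out of the drying cabinet nested in one another and must stand singly before weighing. Take the nest apart and gently seat each crucible, upright and centred, in the hollow of the cork ring of its own size: the widest crucible on the largest ring and so on down to the slimmest on the smallest. Leave the rings where they stand, tip no crucible over, and leave the tweezers alone.

Things in the scene. Friction and masses are not known exactly. Their poses are not given: they have to be found in the camera images.
- crucible_wide_mid (a point): White porcelain crucible, widest and lowest of the four: open cup 68 mm across, 30 mm high, wall 3 mm, outside straight from the rim to 14 mm above the foot, then a rounded cream bottom with a 20 mm flat foot. Point: on its axis, half-way up, 15 mm above the foot; z up. Outermost of the nest, stands on the bench.
- crucible_medium_mid (a point): White porcelain crucible, second widest of the four: open cup 56 mm across, 37 mm high, wall 3 mm, outside straight from the rim to 12 mm above the foot, then a rounded cream bottom with a 17 mm flat foot. Point: on its axis, half-way up, 18.5 mm above the foot; z up. At the start it stands inside the 68 mm one, on its inner floor (9 mm above its foot): top 16 mm clear above that rim, 3 mm play all round.
- crucible_narrow_mid (a point): White porcelain crucible, third widest of the four: open cup 44 mm across, 46 mm high, wall 3 mm, outside straight from the rim to 9 mm above the foot, then a rounded cream bottom with a 13 mm flat foot. Point: on its axis, half-way up, 23 mm above the foot; z up. At the start it stands inside the 56 mm one, on its inner floor (7 mm above its foot): top 16 mm clear above that rim, 3 mm play all round.
- crucible_slim_mid (a point): White porcelain crucible, slimmest and tallest of the four: open cup 32 mm across, 55 mm high, wall 3 mm, outside straight from the rim to 7 mm above the foot, then a rounded cream bottom with a 10 mm flat foot. Point: on its axis, half-way up, 27.5 mm above the foot; z up. At the start it stands inside the 44 mm one, on its inner floor (7 mm above its foot): top 16 mm clear above that rim, 3 mm play all round.
- ring_wide: Brown cork support ring, the largest of the four, loose, flat on the bench: 82 mm across outside, 20 mm high, hole 42 mm, its top hollowed as a cone that narrows from 70 mm at the top to the hole. It belongs to the crucible 68 mm across, which centres itself in the hollow and then stands with its foot 6.0 mm above the bench. Origin: centre of the ring's underside, on the bench; z up.
- ring_medium: Brown cork support ring, the second largest of the four, loose, flat on the bench: 70 mm across outside, 18 mm high, hole 35 mm, its top hollowed as a cone that narrows from 58 mm at the top to the hole. It belongs to the crucible 56 mm across, which centres itself in the hollow and then stands with its foot 6.4 mm above the bench. Origin: centre of the ring's underside, on the bench; z up.
- ring_narrow: Brown cork support ring, the third largest of the four, loose, flat on the bench: 58 mm across outside, 16 mm high, hole 27 mm, its top hollowed as a cone that narrows from 46 mm at the top to the hole. It belongs to the crucible 44 mm across, which centres itself in the hollow and then stands with its foot 6.7 mm above the bench. Origin: centre of the ring's underside, on the bench; z up.
- ring_slim: Brown cork support ring, the smallest of the four, loose, flat on the bench: 46 mm across outside, 14 mm high, hole 20 mm, its top hollowed as a cone that narrows from 34 mm at the top to the hole. It belongs to the crucible 32 mm across, which centres itself in the hollow and then stands with its foot 7.0 mm above the bench. Origin: centre of the ring's underside, on the bench; z up.
- tweezers: Bystander: steel tweezers, 133 mm long, lying on the bench; not to be disturbed. Origin at the underside of the middle.
- photometer: The bench photometer, a fixed white and blue machine on the bench to the right of the work and taller than it: 512 mm deep (x), 520 mm wide (y), 234 mm high. Origin at the centre of its underside. Not part of the job: go round or over it.
Not all that is in view belongs to the job. What is shaped like the part that bears crucible_medium_mid but yellow is not meant.

How it is judged:
At the end, for the whole second after the job is handed in: Each of the four crucibles stands released and at rest in the cork ring of its own size: its axis within 6 mm of the ring's, upright within 7 degrees, its height within 3 mm of fully seated; every ring lies flat on the bench within 30 mm of where it was (horizontal distance between crucible_wide_mid and ring_wide below 0.006 m and z of crucible_wide_mid in the frame of ring_wide between 0.018 and 0.024 m and angle between each of crucible_wide_mid, crucible_medium_mid, crucible_narrow_mid, crucible_slim_mid's own z axis and vertical below 0.12 rad and linear speed of each of crucible_wide, crucible_medium, crucible_narrow, crucible_slim below 0.02 m/s and height (world z) of each of ring_wide, ring_medium, ring_narrow, ring_slim below 0.004 m and distance of each of ring_wide, ring_medium, ring_narrow, ring_slim from where it was at the start of the episode below 0.03 m and horizontal distance between crucible_medium_mid and ring_medium below 0.006 m and z of crucible_medium_mid in the frame of ring_medium between 0.0219 and 0.0279 m and horizontal distance between crucible_narrow_mid and ring_narrow below 0.006 m and z of crucible_narrow_mid in the frame of ring_narrow between 0.0267 and 0.0327 m and horizontal distance between crucible_slim_mid and ring_slim below 0.006 m and z of crucible_slim_mid in the frame of ring_slim between 0.0315 and 0.0375 m); the robot touches nothing.
It fails at once if a crucible drops into its ring: within 20 mm above its seat it is faster than 0.5 m/s ((horizontal distance between crucible_wide_mid and ring_wide below 0.02 m and z of crucible_wide_mid in the frame of ring_wide below 0.041 m and linear speed of crucible_wide above 0.5 m/s) or (horizontal distance between crucible_medium_mid and ring_medium below 0.02 m and z of crucible_medium_mid in the frame of ring_medium below 0.0449 m and linear speed of crucible_medium above 0.5 m/s) or (horizontal distance between crucible_narrow_mid and ring_narrow below 0.02 m and z of crucible_narrow_mid in the frame of ring_narrow below 0.0497 m and linear speed of crucible_narrow above 0.5 m/s) or (horizontal distance between crucible_slim_mid and ring_slim below 0.02 m and z of crucible_slim_mid in the frame of ring_slim below 0.0545 m and linear speed of crucible_slim above 0.5 m/s)).
It fails at once if a crucible is tipped more than 40 degrees (angle between any of crucible_wide_mid, crucible_medium_mid, crucible_narrow_mid, crucible_slim_mid's own z axis and vertical above 0.7 rad).
It fails at once if a crucible is pushed on a cork ring with more than 40 N (contact force between any of crucible_wide, crucible_medium, crucible_narrow, crucible_slim and ring_wide above 40 N or contact force between any of crucible_wide, crucible_medium, crucible_narrow, crucible_slim and ring_medium above 40 N or contact force between any of crucible_wide, crucible_medium, crucible_narrow, crucible_slim and ring_narrow above 40 N or contact force between any of crucible_wide, crucible_medium, crucible_narrow, crucible_slim and ring_slim above 40 N).
It fails at once if the tweezers are moved by more than 20 mm (distance of tweezers from where it was at the start of the episode above 0.02 m).
It also fails if it takes over 99 s, if anything falls off the work surface, if the arm or the gripper's body presses on something with over 40 N, if the wrist force passes 120 N, or if a joint passes its speed limit or range.

## Working session

There is one attempt and no reset: what is moved stays moved. The work goes in short steps, Python scripts to look and compute and a tool call to move; the robot and the scene stay as the last step left them, time stands still between calls to the robot, and variables do not carry over. Pictures are saved under pics/ and viewed, and the job is handed in when it is done.

Besides the shell and the picture viewer there is one more tool, called after "Call:" in YAML: its name, and indented under it one key for each argument. play_rows: Moves the arm, as the interface text tells. Its arguments: {"type":"object","properties":{"motion":{"type":"array"},"force":{"type":"number"}},"required":["motion"]}

```bash
mkdir -p pics; ls
python3 - <<'E'
from bench import ctrl, optics, ticket
import cv2
s=ctrl.get_state();print(s)
for n in("scene","side","wrist"):
    im=optics.get_image(n);cv2.imwrite(f"pics/{n}0.png",im[:,:,::-1])
    c=optics.calibration(n);print(n,c)
E
```

```text
pics
{'time': 0.0, 'joint_positions': array([-1.25589222,  0.32183673, -0.07006744,  1.45169182,  0.02263146,
        1.37079004, -0.05687003]), 'qd': array([-0.00060141,  0.00128914,  0.00045784, -0.00066284,  0.00021263,
       -0.00149224, -0.0003811 ]), 'joint_torque': array([ 2.94457623e-04, -4.91282487e+01, -4.03881753e-01, -3.12533391e+01,
       -6.40847068e-02,  4.36048291e-02,  1.55431999e-04]), 'position': array([0.19249425, 0.62027313, 0.22944402]), 'tool_rot': array([-4.70620096e-01, -3.10598283e+00,  3.03633833e-03]), 'ft_force': array([-0.10258967,  0.14398555,  0.28601824]), 'torque': array([-0.03159662,  0.02061017, -0.00113028]), 'grip_width': 1.0004611755132558}
scene {'K': array([[489.12864197,   0.        , 254.1895237 ],
       [  0.        , 489.12864197, 192.15484585],
       [  0.        ,   0.        ,   1.        ]]), 'distortion': array([-0.00147012,  0.        ,  0.        ,  0.        ,  0.        ]), 'pose': array([[ 0.89524163,  0.38349518, -0.22687853,  0.91890785],
       [ 0.44547172, -0.78158822,  0.43666326, -0.5068335 ],
       [-0.00986733, -0.4
[... 515 characters left out ...]
, -0.66440266,  0.79165988],
       [ 0.        ,  0.        ,  0.        ,  1.        ]])}
wrist {'K': array([[266.42710993,   0.        , 259.01164517],
       [  0.        , 266.42710993, 196.68503418],
       [  0.        ,   0.        ,   1.        ]]), 'distortion': array([-0.01879905,  0.        ,  0.        ,  0.        ,  0.        ]), 'hand_eye': array([[ 1.21373493e-03, -9.61412836e-01, -2.75107044e-01,
         7.52219950e-02],
       [ 9.99999247e-01,  1.21605658e-03,  1.62124571e-04,
        -7.96136890e-04],
       [ 1.78677087e-04, -2.75107034e-01,  9.61413588e-01,
        -1.54505639e-01],
       [ 0.00000000e+00,  0.00000000e+00,  0.00000000e+00,
         1.00000000e+00]])}
```

View pics/scene0.png

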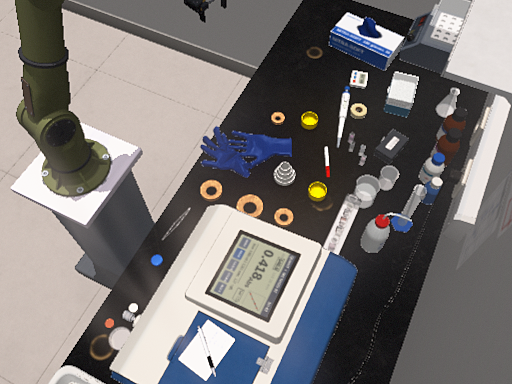

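View pics/side0.png

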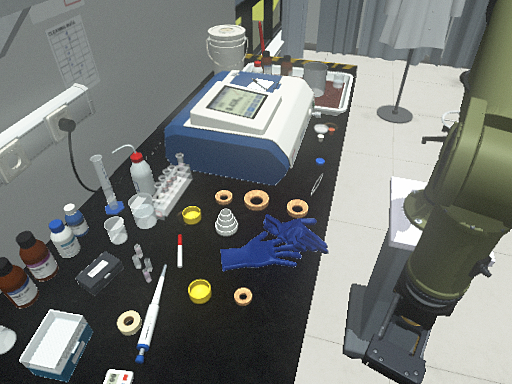

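View pics/wrist0.png

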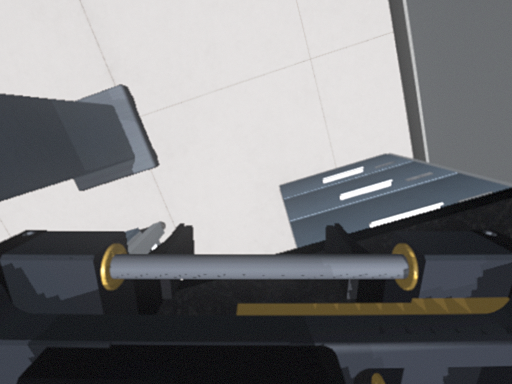

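The scene view shows the nest at about (285,173). Ring candidates are at (211,190), (250,206), (284,217) and (278,118), with a cream roll at (358,110). There are yellow decoys at (310,120) and (318,190), and the tweezers are at (176,222). In the side view the nest is at (226,222), and the rings are at (256,200), (297,208), (224,198) and (243,296). The wrist camera sees only the floor.

```bash
cat > h.py <<'E'
import numpy as np, cv2
from scipy.spatial.transform import Rotation as R
from bench import ctrl, optics, ticket
def cam(n,s=None):
    c=optics.calibration(n)
    if n=="wrist":
        T=np.eye(4);T[:3,:3]=R.from_rotvec(s["tool_rot"]).as_matrix();T[:3,3]=s["position"]
        P=T@c["hand_eye"]
    else:P=c["pose"]
    return np.array(c["K"]),np.array(c["distortion"]),P
def ray(C,uv):
    K,d,P=C
    x=cv2.undistortPoints(np.array(uv,float).reshape(-1,1,2),K,d).reshape(-1,2)
    D=np.c_[x,np.ones(len(x))]@P[:3,:3].T
    return P[:3,3],D
def onz(C,uv,z):
    o,D=ray(C,uv); return o+D*((z-o[2])/D[:,2])[:,None]
def proj(C,X):
    K,d,P=C; Rw=P[:3,:3].T
    return cv2.projectPoints(np.array(X,float).reshape(-1,3),cv2.Rodrigues(Rw)[0],-Rw@P[:3,3],K,d)[0].reshape(-1,2)
def tri(cs):
    A=np.zeros((3,3));b=np.zeros(3)
    for C,uv in cs:
        o,D=ray(C,[uv]);D=D[0]/np.linalg.norm(D[0]);M=np.eye(3)-np.outer(D,D);A+=M;b+=M@o
    return np.linalg.solve(A,b)
def circ(x,y,z,r,n=48):
    a=np.linspace(0,2*np.pi,n);return np.c_[x+r*np.cos(a),y+r*np.sin(a),0*a+z]
E
python3 - <<'E'
from h import *
S=cam("scene");D=cam("side")
for n,a,b in [("A",(211,190),(297,208)),("B",(250,206),(256,200)),("C",(284,217),(224,198)),("Dd",(278,118),(243,296)),("cream",(358,110),(129,322)),("nest",(285,166),(226,213))]:
    print(n,tri([(S,a),(D,b)]).round(3),onz(S,[a],.016).round(3),onz(D,[b],.016).round(3))
print(onz(S,[(165,238),(189,210)],0).round(3))
for n,box in(("scene",(190,90,340,240)),("side",(190,170,340,320))):
    im=cv2.imread(f"pics/{n}0.png")[box[1]:box[3],box[0]:box[2]]
    cv2.imwrite(f"pics/{n}crop.png",cv2.resize(im,None,fx=4,fy=4,interpolation=cv2.INTER_CUBIC))
E
```

```text
A [0.444 0.115 0.013] [[0.443 0.114 0.016]] [[0.445 0.119 0.016]]
B [0.58  0.118 0.015] [[0.579 0.117 0.016]] [[0.581 0.12  0.016]]
C [0.689 0.132 0.008] [[0.69  0.129 0.016]] [[0.685 0.14  0.016]]
Dd [0.511 0.469 0.011] [[0.512 0.466 0.016]] [[0.51  0.472 0.016]]
cream [0.748 0.62  0.016] [[0.747 0.619 0.016]] [[0.75  0.621 0.016]]
nest [0.629 0.262 0.077] [[0.615 0.298 0.016]] [[0.654 0.204 0.016]]
[[ 0.393 -0.088  0.   ]
 [ 0.41   0.027  0.   ]]
```

View pics/scenecrop.png

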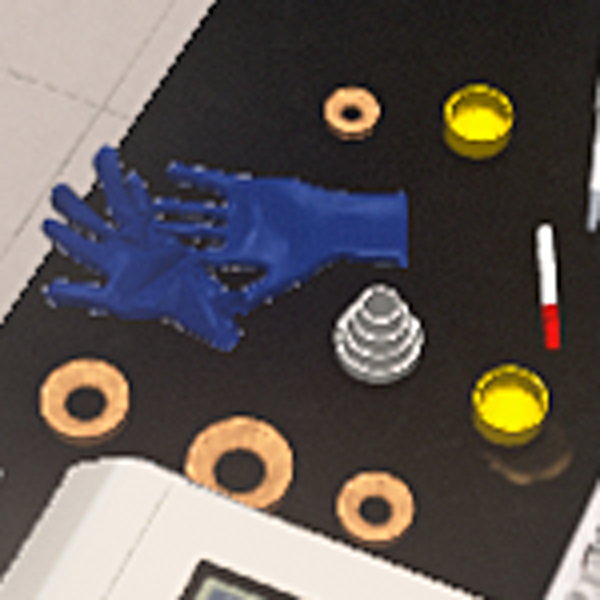

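View pics/sidecrop.png

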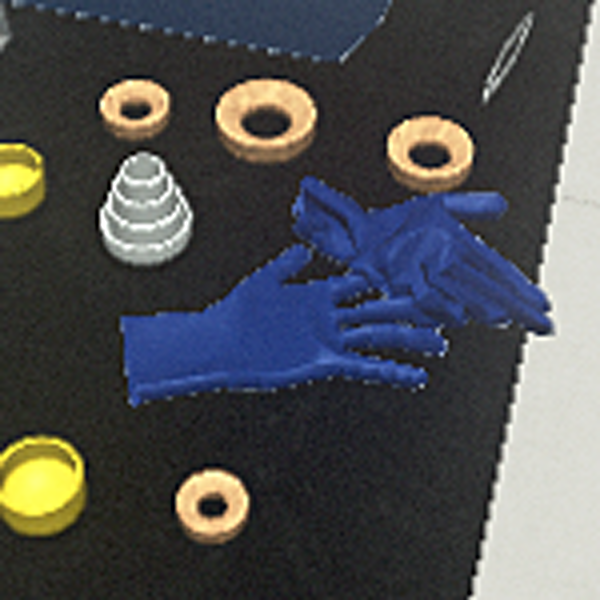

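Matching the two views gives medium ring A at (0.444,0.115), wide ring B at (0.58,0.118), narrow ring C at (0.689,0.132) and slim ring D at (0.511,0.469). The photometer stands close to the first three, so I'll locate its edges and check the ring sizes.

Run:
```python
from h import *
S=cam("scene");D=cam("side")
s=ctrl.get_state();print(R.from_rotvec(s["tool_rot"]).as_matrix().round(3))
print("photo bottom(side)",onz(D,[(168,145),(218,165),(282,179),(318,80)],0).round(3))
print("photo front top (scene)",onz(S,[(228,207),(205,212),(320,245),(356,262)],.23).round(3))
# draw guess model: rings
G={"wide":(.58,.1185,82,42,20,70),"medium":(.444,.1165,70,35,18,58),"narrow":(.6875,.133,58,27,16,46),"slim":(.511,.469,46,20,14,34)}
for n,C,box in(("scene",S,(190,90,340,240)),("side",D,(190,170,340,320))):
    im=cv2.imread(f"pics/{n}0.png")
    im=cv2.resize(im,None,fx=4,fy=4,interpolation=cv2.INTER_CUBIC)
    def dr(p,c): cv2.polylines(im,[np.round((proj(C,p)+.5)*4).astype(int)],True,c,1)
    for k,(x,y,o,h,z,t) in G.items():
        dr(circ(x,y,z/1e3,o/2e3),(0,255,0));dr(circ(x,y,0,o/2e3),(255,0,255));dr(circ(x,y,z/1e3,t/2e3),(255,255,0))
    for z,r in((.03,34),(.046,28),(.062,22),(.078,16)): dr(circ(.630,.262,z,r/1e3),(0,0,255))
    cv2.imwrite(f"pics/{n}ov.png",im[box[1]*4:box[3]*4,box[0]*4:box[2]*4])
```

```text
[[-0.955  0.296 -0.   ]
 [ 0.296  0.955 -0.001]
 [-0.    -0.001 -1.   ]]
photo bottom(side) [[ 1.025 -0.114  0.   ]
 [ 0.779 -0.043  0.   ]
 [ 0.529 -0.03   0.   ]
 [ 0.538 -0.915  0.   ]]
photo front top (scene) [[ 0.583 -0.011  0.23 ]
 [ 0.536 -0.05   0.23 ]
 [ 0.84  -0.004  0.23 ]
 [ 0.936 -0.007  0.23 ]]
```

View pics/sceneov.png

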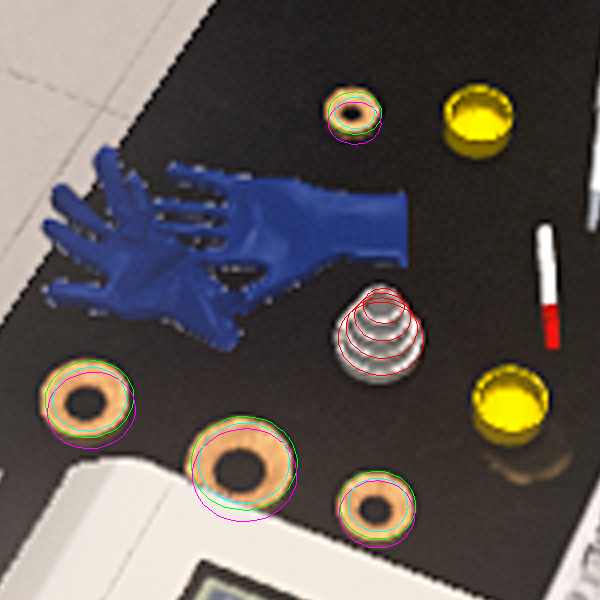

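View pics/sideov.png

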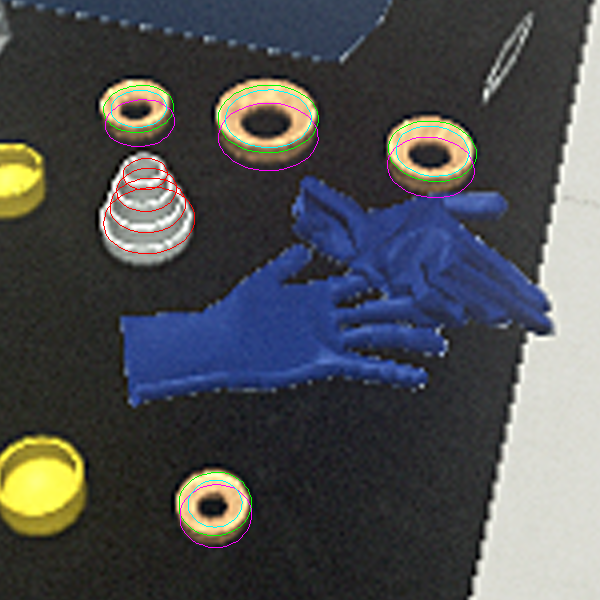

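The outlines match each ring's size (A medium, B wide, C narrow, D slim). The nest sits at about (0.628,0.262) and the photometer face at y≈-0.02, about 0.1 m from the rings. I'll turn the jaws along world x and move above the nest.

Call:
play_rows:
  motion:
    - [0, 0, 0, 0, 0.1815]
    - [0, 0, 0, 0, 0.1815]
    - [0, 0, 0, 0, 0.1815]
    - [0, 0, 0, 0, 0.1815]
    - [0, 0, 0, 0, 0.1815]
    - [0, 0, 0, 0, 0.1815]
    - [0, 0, 0, 0, 0.1815]
    - [0, -2.75, 3.35, 0, 0]
    - [0, -2.75, 3.35, 0, 0]
    - [0, -2.75, 3.35, 0, 0]
    - [0, -2.75, 3.35, 0, 0]
    - [0, -2.75, 3.35, 0, 0]
    - [0, -2.75, 3.35, 0, 0]
    - [0, -2.75, 3.35, 0, 0]
    - [0, -2.75, 3.35, 0, 0]
    - [0, -2.75, 3.35, 0, 0]
    - [0, -2.75, 3.35, 0, 0]
    - [0, -2.75, 3.35, 0, 0]
    - [0, -2.75, 3.35, 0, 0]
    - [0, -2.75, 3.35, 0, 0]

```text
time: 2.65
position: [0.6287, 0.2623, 0.2302]
tool_rot: [-2.221, -2.221, 0.001]
ft_force: [-0.3, 0.4, -0.5]
grip_width: 1.002
```

```bash
cat > snap.py <<'E'
import sys
from h import *
n=sys.argv[1]
s=ctrl.get_state();im=optics.get_image("wrist")
cv2.imwrite(f"pics/{n}.png",im[:,:,::-1])
np.savez(f"pics/{n}.npz",position=s["position"],tool_rot=s["tool_rot"])
r=R.from_rotvec(s["tool_rot"]).as_matrix()
print(s["time"],s["position"].round(4),r[:,0].round(4),r[:,1].round(4),s["ft_force"].round(2),s["grip_width"],s["joint_positions"].round(2))
C=cam("wrist",s)
print("tcp px",proj(C,[s["position"]]),"tip",proj(C,[s["position"]+.008*r[:,2]]))
E
python3 snap.py w1
```

```text
2.65 [0.6287 0.2623 0.2302] [ 2.e-04  1.e+00 -1.e-04] [ 1.e+00 -2.e-04 -5.e-04] [-0.29  0.37 -0.5 ] 1.002009109169519 [-0.72  0.4   0.39  1.38 -0.15  1.39 -0.33]
tcp px [[258.99382117 242.62174717]] tip [[258.99485711 237.3105504 ]]
```

View pics/w1.png

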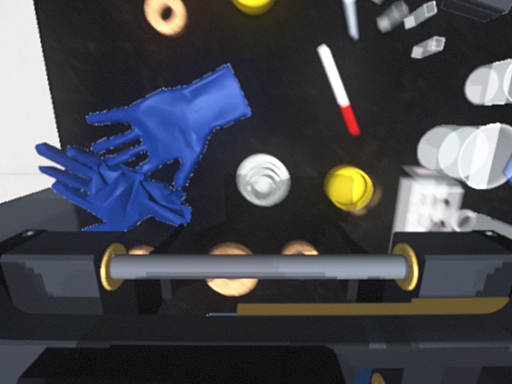

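The wrist view shows the nest at (263,180), the slim ring at (165,15) and the other rings at y≈255 behind the bar. I'll fit the rims.

```bash
cat > ov.py <<'E'
import sys
from h import *
def ov(n,items,box,f,out):
    s=np.load(f"pics/{n}.npz");C=cam("wrist",s)
    im=cv2.resize(cv2.imread(f"pics/{n}.png"),None,fx=f,fy=f,interpolation=cv2.INTER_CUBIC)
    for p,c in items: cv2.polylines(im,[np.round((proj(C,p)+.5)*f).astype(int)],True,c,1)
    cv2.imwrite(f"pics/{out}.png",im[box[1]*f:box[3]*f,box[0]*f:box[2]*f])
E
python3 - <<'E'
from ov import *
x,y=.6295,.262
cols=[(0,0,255),(0,255,0),(255,0,0),(0,255,255)]
it=[(circ(x,y,z,r/1e3),c) for (z,r),c in zip(((.03,34),(.046,28),(.062,22),(.078,16)),cols)]
ov("w1",it,(225,145,305,220),7,"w1n")
it=[(circ(.511,.469,.014,.023),(0,255,0)),(circ(.511,.469,0.014,.017),(255,0,255)),(circ(.511,.469,0,.01),(255,255,0))]
ov("w1",it,(130,0,200,50),8,"w1s")
E
```

```text
(no output)
```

View pics/w1n.png

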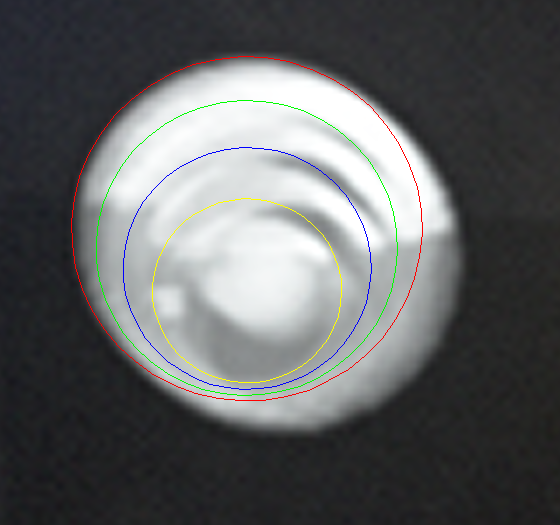

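View pics/w1s.png

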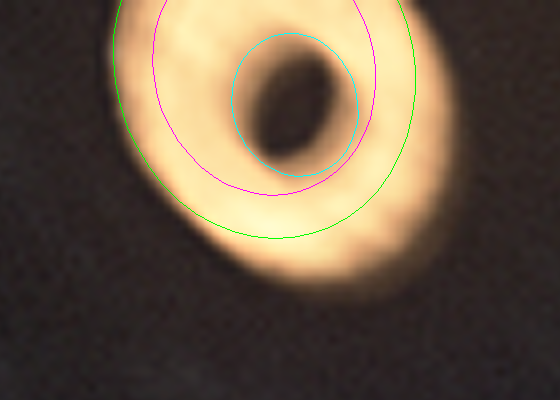

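The picture is smeared because the arm was still moving. I'll settle and retake it.

Call:
play_rows:
  motion:
    - [0, 0, 0, 0, 0]
    - [0, 0, 0, 0, 0]
    - [0, 0, 0, 0, 0]

```text
time: 3.08
position: [0.6269, 0.2648, 0.2306]
tool_rot: [-2.218, -2.223, -0.0]
ft_force: [-0.0, -0.2, -0.1]
grip_width: 0.999
```

```bash
python3 snap.py w2
python3 - <<'E'
from ov import *
x,y=.6295,.262
cols=[(0,0,255),(0,255,0),(255,0,0),(0,255,255)]
it=[(circ(x,y,z,r/1e3),c) for (z,r),c in zip(((.03,34),(.046,28),(.062,22),(.078,16)),cols)]
ov("w2",it,(225,145,305,220),7,"w2n")
it=[(circ(.511,.469,.014,.023),(0,255,0)),(circ(.511,.469,0.014,.017),(255,0,255)),(circ(.511,.469,0,.01),(255,255,0))]
ov("w2",it,(130,0,200,50),8,"w2s")
E
```

```text
3.075 [0.6269 0.2648 0.2306] [-2.1e-03  1.0e+00  9.0e-04] [ 1.0e+00  2.1e-03 -5.0e-04] [-0.04 -0.22 -0.08] 0.9992056139988152 [-0.73  0.4   0.39  1.38 -0.15  1.39 -0.33]
tcp px [[259.01089074 242.62152183]] tip [[259.01129401 237.31044324]]
```

View pics/w2n.png

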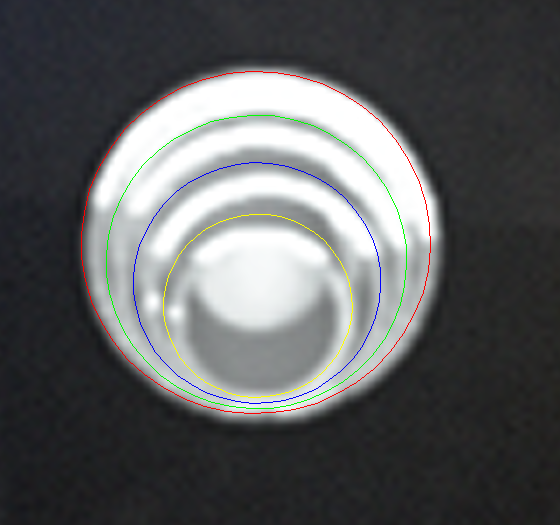

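View pics/w2s.png

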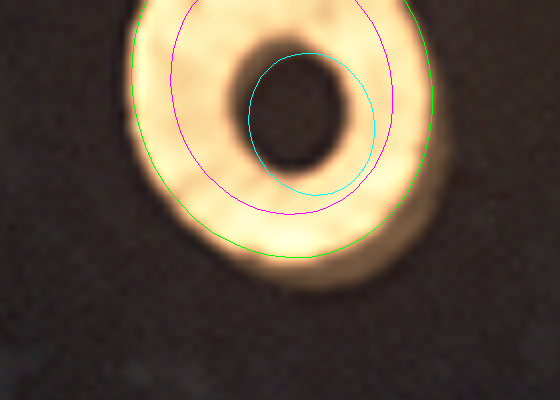

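The rims fit with the nest at about (0.630,0.262) and the slim ring at about (0.511,0.469). The rim heights also match the text in all three views. I'll descend over the slim crucible.

Call:
play_rows:
  motion:
    - [0.3, -0.15, 0.15, 2, 0]
    - [0.3, -0.15, 0.15, 3, 0]
    - [0.3, 0, 0, 3, 0]
    - [0.3, 0, 0, 2, 0]
    - [0.3, 0, 0, 1, 0]
    - [0.3, 0, 0, 0, 0]
    - [0.3, 0, 0, 0, 0]
  force: 12

```text
time: 4.0
position: [0.6317, 0.2604, 0.1218]
tool_rot: [2.222, 2.22, 0.003]
ft_force: [0.1, 0.2, -1.0]
grip_width: 0.702
```

```bash
python3 snap.py w3
```

```text
4.0 [0.6317 0.2604 0.1218] [6.e-04 1.e+00 9.e-04] [ 1.e+00 -6.e-04  2.e-03] [ 0.1   0.16 -1.01] 0.7018709903789364 [-0.71  0.47  0.38  1.51 -0.18  1.2  -0.31]
tcp px [[259.00657576 242.62180568]] tip [[259.00716671 237.31076259]]
```

View pics/w3.png

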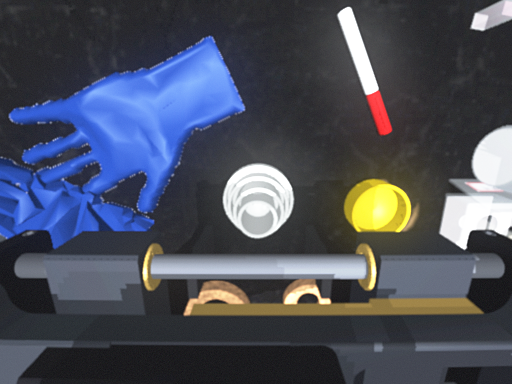

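Run:
```python
from ov import *
x,y=.6295,.262
cols=[(0,0,255),(0,255,0),(255,0,0),(0,255,255)]
it=[(circ(x,y,z,r/1e3),c) for (z,r),c in zip(((.03,34),(.046,28),(.062,22),(.078,16)),cols)]
s=np.load("pics/w3.npz");np.savez("pics/w3.npz",position=[.6315,.2605,.121],tool_rot=R.from_matrix([[0,1,0],[1,0,0],[0,0,-1]]).as_rotvec())
ov("w3",it,(210,155,310,245),7,"w3n")
```

```text
(no output)
```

View pics/w3n.png

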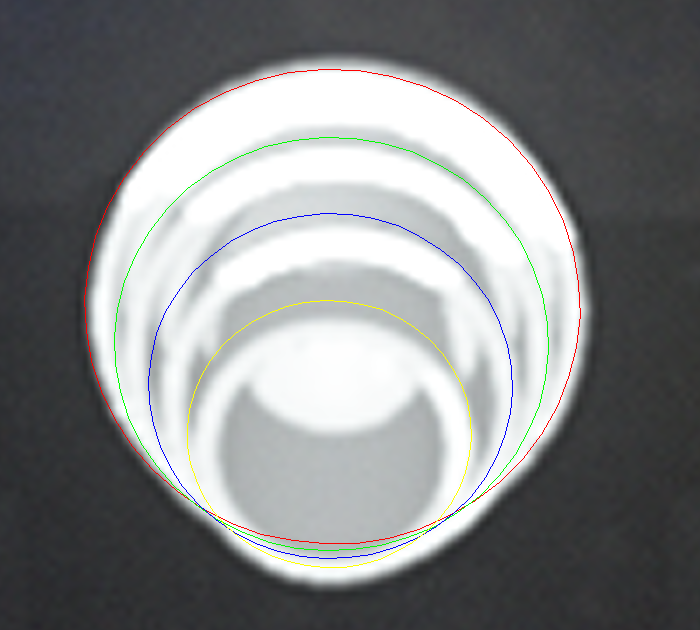

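The slim rim lies within 1–2 mm of the predicted circle, centred at about (0.6303,0.260) and directly under the TCP. I'll go down and grip.

Call:
play_rows:
  motion:
    - [0.3, 0, -0.1, 2, 0]
    - [0.3, 0, 0, 1.5, 0]
    - [0.3, 0, 0, 0.8, 0]
    - [0.3, 0, 0, 0.5, 0]
    - [0.3, 0, 0, 0, 0]
    - [0.5, 0, 0, 0, 0]
    - [0.6, 0, 0, 0, 0]
    - [0.8, 0, 0, 0, 0]
    - [0.8, 0, 0, 0, 0]
    - [0.8, 0, 0, 0, 0]
  force: 12

```text
time: 5.3
position: [0.6301, 0.2602, 0.0728]
tool_rot: [2.222, 2.221, 0.001]
ft_force: [-0.5, -0.3, 0.8]
grip_width: 0.365
```

```bash
python3 snap.py w4
python3 - <<'E'
from h import *
im=optics.get_image("side");cv2.imwrite("pics/s4.png",cv2.resize(im[150:280,150:320,::-1],None,fx=4,fy=4))
E
```

```text
5.3 [0.6301 0.2602 0.0728] [5.e-04 1.e+00 2.e-04] [ 1.e+00 -5.e-04  3.e-04] [-0.51 -0.34  0.78] 0.36450215452835655 [-0.7   0.51  0.37  1.55 -0.2   1.12 -0.29]
tcp px [[259.0073032  242.62135131]] tip [[259.00785033 237.31028166]]
```

View pics/s4.png

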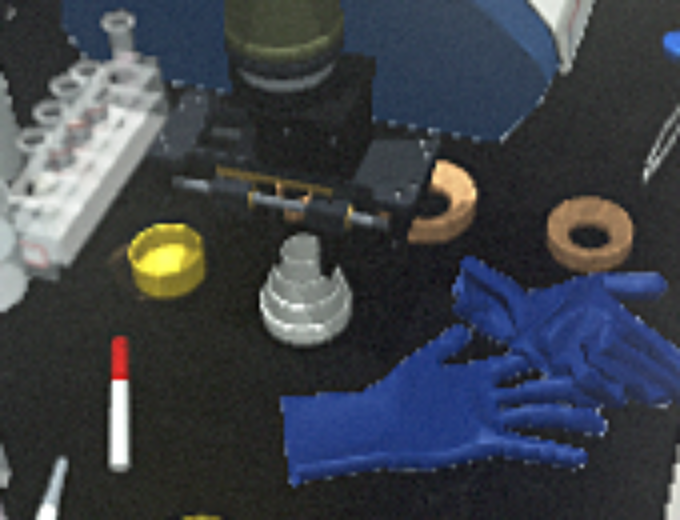

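View pics/w4.png

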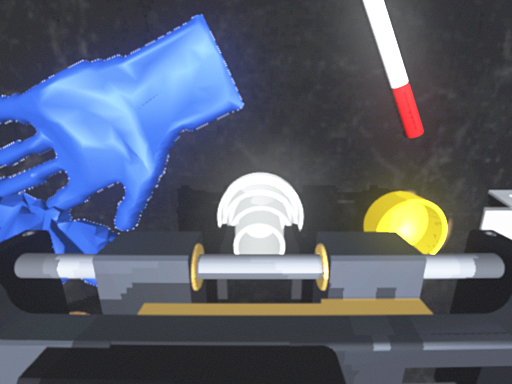

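The measured opening is 31.7 mm, so the slim crucible is gripped. I'll lift it and carry it to the slim ring.

Call:
play_rows:
  motion:
    - [0.8, 0, 0, -0.5, 0]
    - [0.8, 0, 0, -1, 0]
    - [0.8, 0, 0, -1.5, 0]
    - [0.8, 0, 0, -2, 0]
    - [0.8, 0, 0, -2, 0]
    - [0.8, 0, 0, -2, 0]
    - [0.8, 0, 0, -2, 0]
    - [0.8, 0.9, -0.5, -1, 0]
    - [0.8, 2, -1.2, 0, 0]
    - [0.8, 2.5, -1.4, 0, 0]
    - [0.8, 2.5, -1.4, 0, 0]
    - [0.8, 2.5, -1.4, 0, 0]
    - [0.8, 2.5, -1.4, 0, 0]
    - [0.8, 2.5, -1.4, 0, 0]
    - [0.8, 2.5, -1.4, 0, 0]
    - [0.8, 2, -1.2, 0, 0]
    - [0.8, 1, -0.6, 0, 0]
    - [0.8, 0, 0, 0, 0]
    - [0.8, 0, 0, 0, 0]
    - [0.8, 0, 0, 0, 0]

```text
time: 7.9
position: [0.5122, 0.4678, 0.1928]
tool_rot: [2.224, 2.218, 0.0]
ft_force: [-0.6, -0.9, -1.2]
grip_width: 0.368
```

```bash
python3 snap.py w5
```

```text
7.9 [0.5122 0.4678 0.1928] [ 2.8e-03  1.0e+00 -3.0e-04] [ 1.0e+00 -2.8e-03  7.0e-04] [-0.61 -0.94 -1.15] 0.36792732897698055 [-1.    0.44  0.31  1.39 -0.13  1.33 -0.69]
tcp px [[259.00429664 242.62083383]] tip [[259.00496375 237.30976785]]
```

View pics/w5.png

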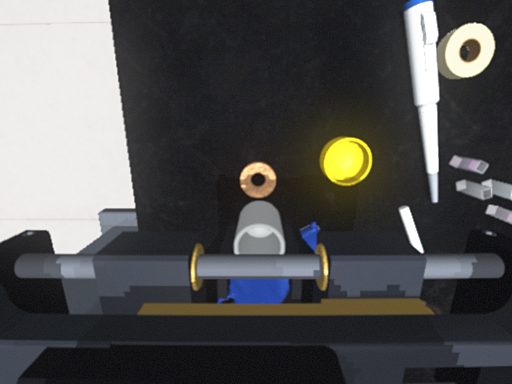

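Run:
```python
from ov import *
x,y=.512,.469
np.savez("pics/w5.npz",position=[.5118,.4688,.193],tool_rot=R.from_matrix([[0,1,0],[1,0,0],[0,0,-1]]).as_rotvec())
it=[(circ(x,y,.014,.023),(0,255,0)),(circ(x,y,0.014,.017),(255,0,255)),(circ(x,y,0.0,.023),(255,255,0)),
(circ(.5118,.4688,.198,.016),(0,0,255)),(circ(.5118,.4688,.143,.005),(255,0,0))]
ov("w5",it,(220,150,300,260),6,"w5n")
```

```text
(no output)
```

View pics/w5n.png

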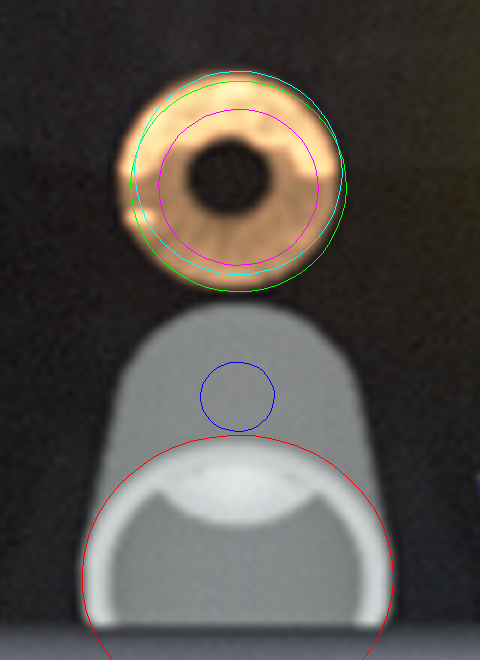

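The ring is centred at about crop x 228, roughly 1.5–2 mm to −x of the tool axis, and the carried crucible hangs upright. I'll correct the offset and lower.

Call:
play_rows:
  motion:
    - [0.8, 0, -0.15, 1.5, 0]
    - [0.8, 0, 0, 2.5, 0]
    - [0.8, 0, 0, 2.5, 0]
    - [0.8, 0, 0, 2.5, 0]
    - [0.8, 0, 0, 1.5, 0]
    - [0.8, 0, 0, 1, 0]
    - [0.8, 0, 0, 0.5, 0]
    - [0.8, 0, 0, 0, 0]
    - [0.8, 0, 0, 0, 0]

```text
time: 9.07
position: [0.51, 0.4696, 0.0735]
tool_rot: [2.222, 2.221, 0.003]
ft_force: [-0.1, 0.7, -0.0]
grip_width: 0.364
```

```bash
python3 snap.py w6
cat > sd.py <<'E'
import sys
from h import *
n,x0,y0,x1,y1,f=sys.argv[1],*map(int,sys.argv[2:7])
im=optics.get_image("side");cv2.imwrite(f"pics/{n}.png",cv2.resize(im[y0:y1,x0:x1,::-1],None,fx=f,fy=f,interpolation=cv2.INTER_CUBIC))
E
python3 sd.py s6 190 230 310 330 6
```

```text
9.075 [0.51   0.4696 0.0735] [5.0e-04 1.0e+00 1.1e-03] [ 1.0e+00 -5.0e-04  1.2e-03] [-0.08  0.7  -0.01] 0.36391389942959534 [-0.99  0.52  0.29  1.52 -0.16  1.12 -0.68]
tcp px [[259.00695817 242.621123  ]] tip [[259.00753359 237.31009525]]
```

View pics/s6.png

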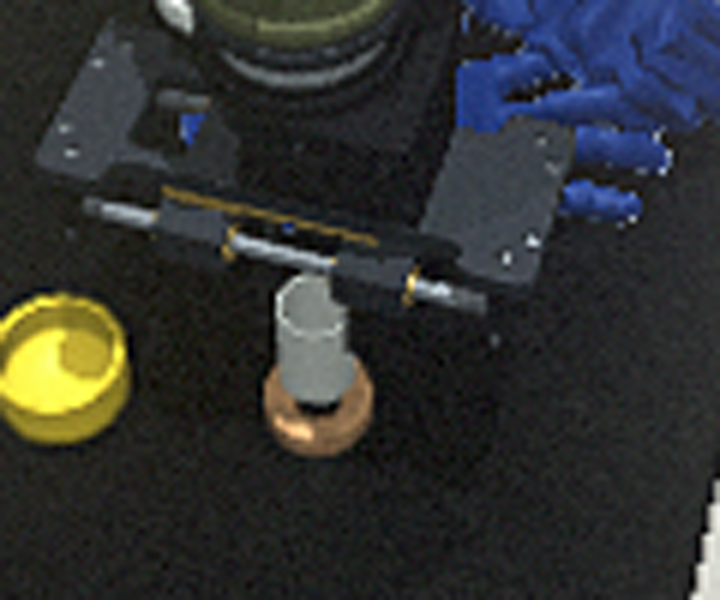

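View pics/w6.png

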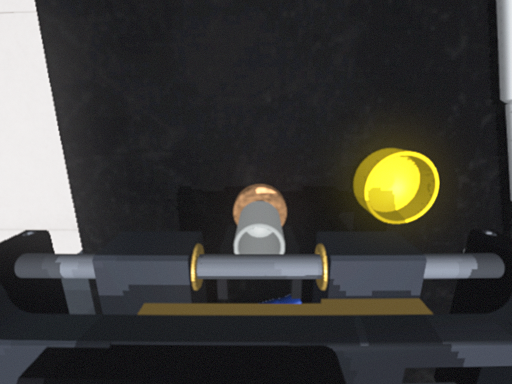

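The crucible is aligned over the ring in both views (wrist columns 259.5 and 260). I'll seat and release it gently.

Call:
play_rows:
  motion:
    - [0.8, 0, 0, 0.6, 0]
    - [0.8, 0, 0, 0.5, 0]
    - [0.8, 0, 0, 0.3, 0]
    - [0.8, 0, 0, 0.1, 0]
    - [0.8, 0, 0, 0, 0]
    - [0.8, 0, 0, 0, 0]

```text
time: 9.93
position: [0.5096, 0.4693, 0.0577]
tool_rot: [-2.222, -2.221, -0.0]
ft_force: [0.2, -0.6, -0.5]
grip_width: 0.362
```

Call:
play_rows:
  motion:
    - [0.6, 0, 0, 0, 0]
    - [0.55, 0, 0, 0, 0]
    - [0.45, 0, 0, 0, 0]
    - [0.35, 0, 0, 0, 0]
    - [0.35, 0, 0, -1, 0]
    - [0.35, 0, 0, -2, 0]
    - [0.35, 0, 0, -3, 0]
    - [0.35, 0, 0, -3, 0]
    - [0.35, 0, 0, -2, 0]
    - [0.35, 0, 0, 0, 0]
    - [0.35, 0, 0, 0, 0]

```text
time: 11.3
position: [0.509, 0.4688, 0.1666]
tool_rot: [-2.222, -2.221, 0.002]
ft_force: [-0.7, 0.1, 0.3]
grip_width: 0.65
```

```bash
python3 snap.py w7;python3 sd.py s7 190 230 310 330 6
```

```text
11.3 [0.509  0.4688 0.1666] [ 5.e-04  1.e+00 -1.e-03] [ 1.0e+00 -5.0e-04 -1.1e-03] [-0.68  0.1   0.29] 0.6501134472907517 [-1.    0.45  0.3   1.43 -0.14  1.29 -0.69]
tcp px [[259.00781421 242.62056623]] tip [[259.00831037 237.30944104]]
```

View pics/s7.png

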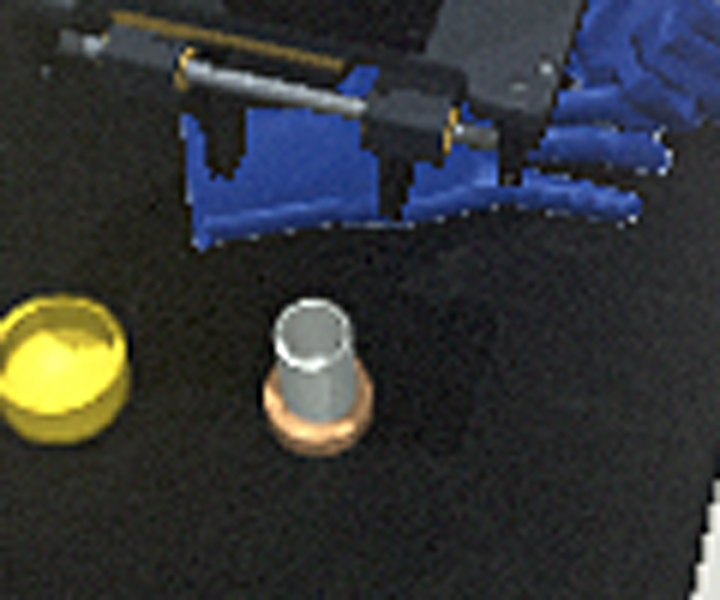

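View pics/w7.png

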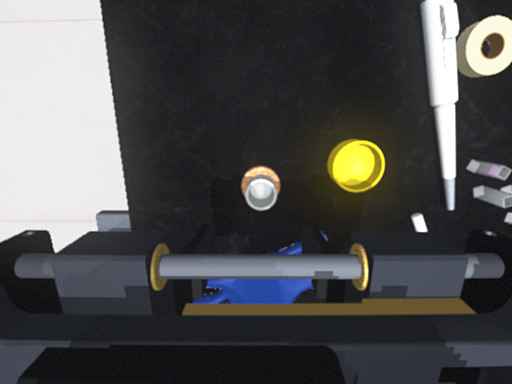

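The slim crucible stands upright and centred in its ring (wrist (261,190), side view agrees). Back to the nest.

Call:
play_rows:
  motion:
    - [0.2, -1, 0.6, 0, 0]
    - [0.2, -2.1, 1.2, 0, 0]
    - [0.2, -2.7, 1.55, 0, 0]
    - [0.2, -2.7, 1.55, 0, 0]
    - [0.2, -2.7, 1.55, 0, 0]
    - [0.2, -2.7, 1.55, 0, 0]
    - [0.2, -2.7, 1.55, 0, 0]
    - [0.2, -2.1, 1.2, 0, 0]
    - [0.2, -1.5, 0.9, 0, 0]
    - [0.2, -0.7, 0.4, 1, 0]
    - [0.2, 0, 0, 2, 0]
    - [0.2, 0, 0, 1.75, 0]
    - [0.2, 0, 0, 0, 0]
    - [0.2, 0, 0, 0, 0]

```text
time: 13.15
position: [0.6298, 0.2609, 0.12]
tool_rot: [-2.221, -2.222, -0.0]
ft_force: [1.0, 0.7, 0.2]
grip_width: 0.801
```

```bash
python3 snap.py w8;python3 - <<'E'
from ov import *
np.savez("pics/w8.npz",position=[.6305,.2606,.12],tool_rot=R.from_matrix([[0,1,0],[1,0,0],[0,0,-1]]).as_rotvec())
x,y=.6303,.260
cols=[(0,0,255),(0,255,0),(255,0,0)]
it=[(circ(x,y,z,r/1e3),c) for (z,r),c in zip(((.03,34),(.046,28),(.062,22)),cols)]
ov("w8",it,(210,155,310,245),7,"w8n")
E
```

```text
13.15 [0.6298 0.2609 0.12  ] [-6.e-04  1.e+00  1.e-04] [1.e+00 6.e-04 1.e-04] [0.96 0.72 0.16] 0.801391065099252 [-0.71  0.47  0.37  1.51 -0.18  1.2  -0.31]
tcp px [[259.0081202  242.62160597]] tip [[259.00863752 237.3105396 ]]
```

View pics/w8n.png

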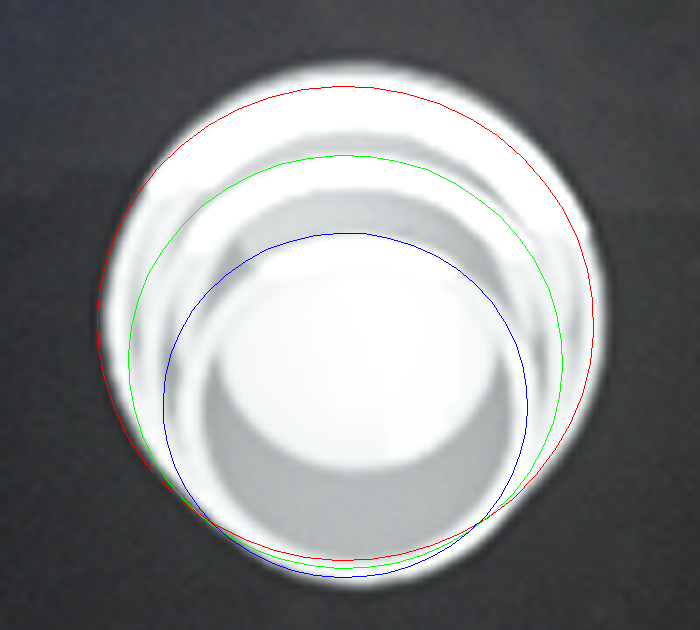

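The narrow rim is centred about 1.7 mm toward +x. I'll correct, descend and grip.

Call:
play_rows:
  motion:
    - [0.2, -0.1, 0.15, 2, 0]
    - [0.2, 0, 0, 2, 0]
    - [0.2, 0, 0, 1.2, 0]
    - [0.2, 0, 0, 0.7, 0]
    - [0.2, 0, 0, 0.4, 0]
    - [0.2, 0, 0, 0, 0]
    - [0.4, 0, 0, 0, 0]
    - [0.5, 0, 0, 0, 0]
    - [0.65, 0, 0, 0, 0]
    - [0.65, 0, 0, 0, 0]
    - [0.65, 0, 0, 0, 0]

```text
time: 14.58
position: [0.6316, 0.2592, 0.0573]
tool_rot: [2.222, 2.221, 0.001]
ft_force: [-0.3, -1.1, 1.3]
grip_width: 0.502
```

```bash
python3 snap.py w9; python3 sd.py s9 170 150 290 250 6
```

```text
14.575 [0.6316 0.2592 0.0573] [5.e-04 1.e+00 3.e-04] [ 1.e+00 -5.e-04  3.e-04] [-0.32 -1.09  1.25] 0.5020642244073776 [-0.7   0.53  0.36  1.56 -0.2   1.09 -0.29]
tcp px [[259.00733482 242.62133392]] tip [[259.00788072 237.31026502]]
```

View pics/s9.png

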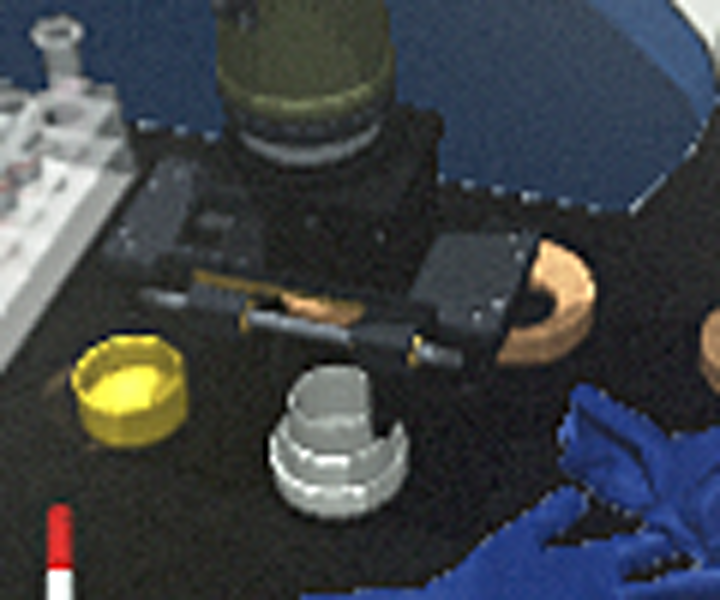

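The opening is 43.7 mm, so it's gripped. I'll lift and carry to the narrow ring.

Call:
play_rows:
  motion:
    - [0.65, 0, 0, -0.5, 0]
    - [0.65, 0, 0, -1, 0]
    - [0.65, 0, 0, -1.5, 0]
    - [0.65, 0, 0, -2, 0]
    - [0.65, 0, 0, -2, 0]
    - [0.65, 0, 0, -2, 0]
    - [0.65, 0, 0, -1.5, 0]
    - [0.65, 0, 0, -1, 0]
    - [0.65, -1.25, 0.6, -1, 0]
    - [0.65, -2, 0.9, 0, 0]
    - [0.65, -2.2, 1, 0, 0]
    - [0.65, -2.2, 1, 0, 0]
    - [0.65, -2.2, 0.9, 0, 0]
    - [0.65, -1.9, 0.8, 0, 0]
    - [0.65, -1, 0.4, 0, 0]
    - [0.65, 0, 0, 0, 0]
    - [0.65, 0, 0, 0, 0]
    - [0.65, 0, 0, 0, 0]

```text
time: 16.92
position: [0.687, 0.1332, 0.182]
tool_rot: [-2.219, -2.223, -0.001]
ft_force: [0.5, 1.1, 0.1]
grip_width: 0.501
```

```bash
python3 snap.py w10;python3 - <<'E'
from ov import *
np.savez("pics/w10.npz",position=[.6880,.132,.182],tool_rot=R.from_matrix([[0,1,0],[1,0,0],[0,0,-1]]).as_rotvec())
x,y=.688,.132
it=[(circ(x,y,.016,.029),(0,255,0)),(circ(x,y,0.016,.023),(255,0,255)),(circ(x,y,0.0,.029),(255,255,0)),
(circ(x,y,.187,.022),(0,0,255)),(circ(x,y,.150,.022),(255,0,0))]
ov("w10",it,(210,140,310,260),6,"w10n")
E
```

```text
16.925 [0.687  0.1332 0.182 ] [-1.6e-03  1.0e+00  8.0e-04] [ 1.0e+00  1.6e-03 -2.0e-04] [0.53 1.07 0.12] 0.5010070201314721 [-0.53  0.47  0.43  1.39 -0.2   1.32 -0.1 ]
tcp px [[259.01011564 242.62175216]] tip [[259.01054985 237.31066634]]
```

View pics/w10n.png

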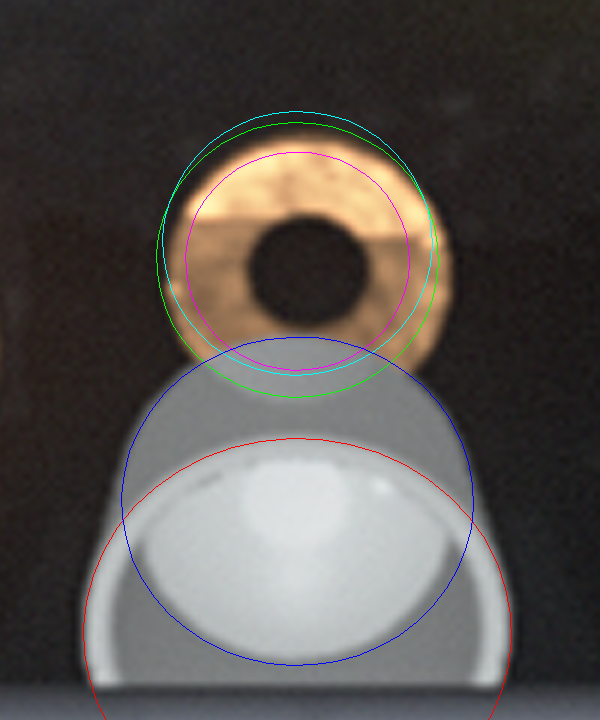

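View pics/w10.png

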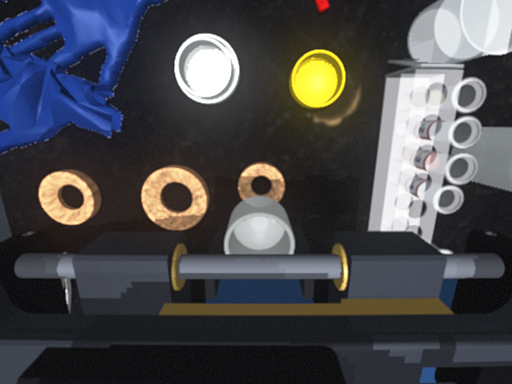

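The ring sits about 2.5 mm to +x and 4 mm to −y of the tool axis. I'll correct, lower to just above it and look.

Call:
play_rows:
  motion:
    - [0.65, -0.2, 0.15, 1.5, 0]
    - [0.65, -0.2, 0.1, 2.5, 0]
    - [0.65, 0, 0, 2.5, 0]
    - [0.65, 0, 0, 2, 0]
    - [0.65, 0, 0, 1.5, 0]
    - [0.65, 0, 0, 0.8, 0]
    - [0.65, 0, 0, 0.5, 0]
    - [0.65, 0, 0, 0, 0]
    - [0.65, 0, 0, 0, 0]

```text
time: 18.1
position: [0.6904, 0.1277, 0.0699]
tool_rot: [2.222, 2.22, 0.002]
ft_force: [-0.1, 0.4, -0.2]
grip_width: 0.506
```

```bash
python3 snap.py w11; python3 sd.py s11 180 150 280 230 7;python3 - <<'E'
from ov import *
np.savez("pics/w11.npz",position=[.6905,.128,.069],tool_rot=R.from_matrix([[0,1,0],[1,0,0],[0,0,-1]]).as_rotvec())
x,y=.6905,.128
it=[(circ(x,y,.016,.029),(0,255,0)),(circ(x,y,0.0,.029),(255,255,0))]
ov("w11",it,(200,140,320,260),6,"w11n")
# rings A,B from w10
it=[]
for x,y,r,t,h in((.444,.1165,.035,.029,.018),(.580,.1185,.041,.035,.02)):
    it+=[(circ(x,y,h,r),(0,255,0)),(circ(x,y,0,r),(255,255,0)),(circ(x,y,h,t),(255,0,255))]
ov("w10",it,(25,145,225,245),4,"w10ab")
E
```

```text
18.1 [0.6904 0.1277 0.0699] [5.e-04 1.e+00 4.e-04] [ 1.0e+00 -5.0e-04  1.3e-03] [-0.14  0.43 -0.2 ] 0.5058876870475641 [-0.51  0.56  0.4   1.5  -0.23  1.13 -0.06]
tcp px [[259.0068589  242.62186202]] tip [[259.00742788 237.31079025]]
```

View pics/w11n.png

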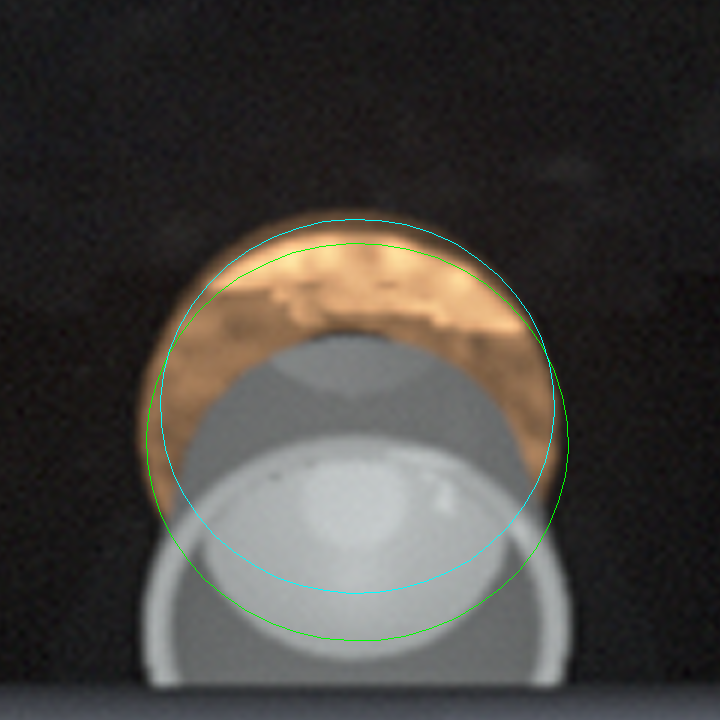

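View pics/s11.png

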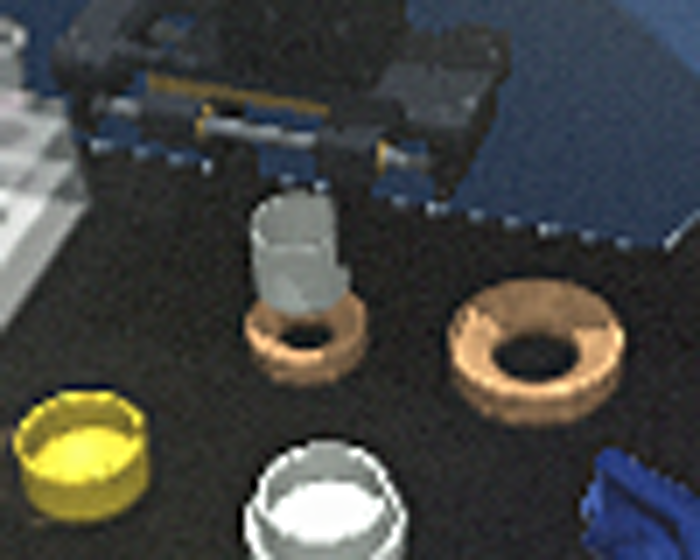

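View pics/w10ab.png

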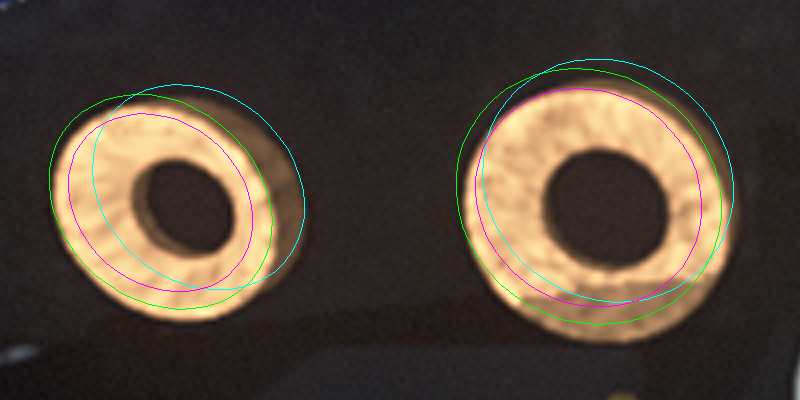

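Closer up, the ring is about 1 mm to −x and +y of the axis. I'll correct and seat the crucible.

Call:
play_rows:
  motion:
    - [0.65, 0.1, -0.1, 0.7, 0]
    - [0.65, 0, 0, 0.7, 0]
    - [0.65, 0, 0, 0.4, 0]
    - [0.65, 0, 0, 0.2, 0]
    - [0.65, 0, 0, 0.1, 0]
    - [0.65, 0, 0, 0, 0]
    - [0.65, 0, 0, 0, 0]

```text
time: 19.08
position: [0.6891, 0.1286, 0.0483]
tool_rot: [2.222, 2.221, 0.001]
ft_force: [-0.1, 0.4, -0.2]
grip_width: 0.503
```

```bash
python3 snap.py w12; python3 sd.py s12 180 150 280 230 7
```

```text
19.075 [0.6891 0.1286 0.0483] [5.e-04 1.e+00 2.e-04] [ 1.e+00 -5.e-04  6.e-04] [-0.13  0.36 -0.24] 0.5030461628711348 [-0.51  0.58  0.4   1.51 -0.24  1.1  -0.06]
tcp px [[259.00717452 242.62166416]] tip [[259.0077266  237.31058536]]
```

View pics/s12.png

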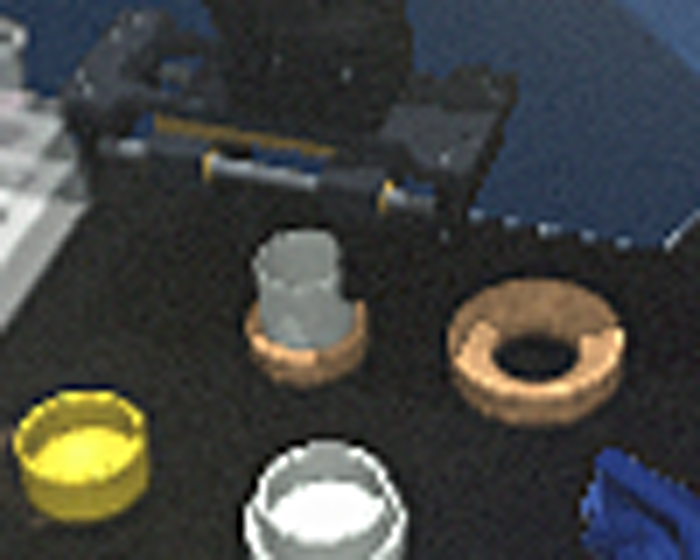

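Centred and inside the hollow. Release and rise.

Call:
play_rows:
  motion:
    - [0.5, 0, 0, 0, 0]
    - [0.45, 0, 0, 0, 0]
    - [0.35, 0, 0, 0, 0]
    - [0.25, 0, 0, 0, 0]
    - [0.25, 0, 0, -1, 0]
    - [0.2, 0, 0, -2, 0]
    - [0.15, 0, 0, -2.5, 0]
    - [0.1, 0, 0, -2.5, 0]
    - [0.1, 0, 0, -1.2, 0]
    - [0.1, 0, 0, 0, 0]
    - [0.1, 0, 0, 0, 0]

```text
time: 20.55
position: [0.6883, 0.1286, 0.1392]
tool_rot: [-2.221, -2.22, 0.002]
ft_force: [-0.2, 0.4, -0.7]
grip_width: 0.901
```

```bash
python3 snap.py w13; python3 sd.py s13 180 150 280 230 7
```

```text
20.55 [0.6883 0.1286 0.1392] [ 4.e-04  1.e+00 -2.e-04] [ 1.0e+00 -4.0e-04 -1.4e-03] [-0.22  0.41 -0.71] 0.9007325086102707 [-0.52  0.5   0.42  1.44 -0.21  1.25 -0.08]
tcp px [[259.00859748 242.62104959]] tip [[259.00907928 237.30994003]]
```

View pics/s13.png

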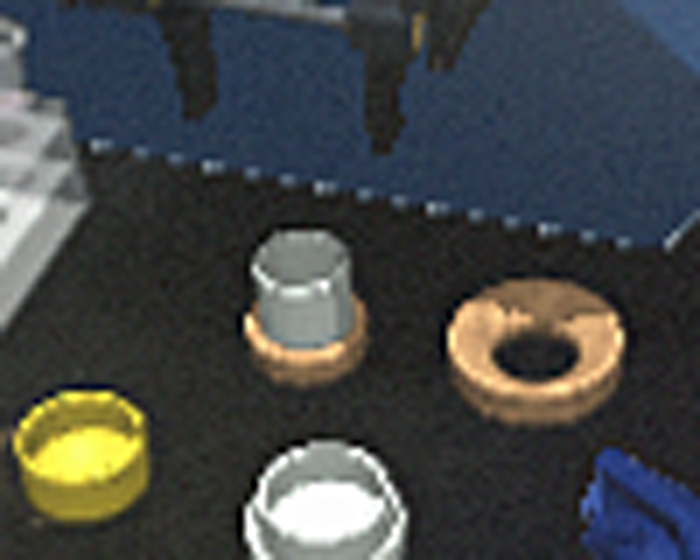

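View pics/w13.png

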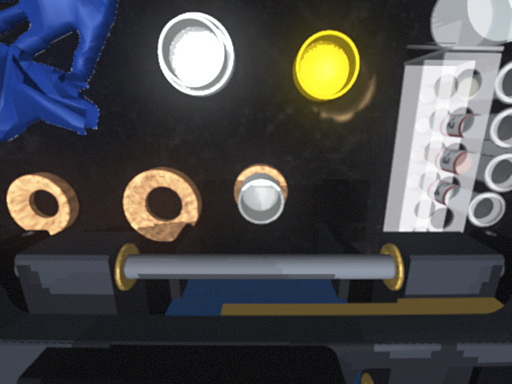

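The narrow crucible is seated upright. Next is the medium one.

Call:
play_rows:
  motion:
    - [0.1, 1, -0.45, 0, 0]
    - [0.1, 2, -0.9, 0, 0]
    - [0.1, 2.4, -1.1, 0, 0]
    - [0.1, 2.4, -1.1, 0, 0]
    - [0.1, 2.4, -1.1, 0, 0]
    - [0.1, 1.9, -0.8, 0, 0]
    - [0.1, 1, -0.4, 0.5, 0]
    - [0.1, 0, 0, 1.5, 0]
    - [0.1, 0, 0, 1, 0]
    - [0.1, 0, 0, 0, 0]
    - [0.1, 0, 0, 0, 0]

```text
time: 22.02
position: [0.631, 0.2587, 0.1101]
tool_rot: [2.223, 2.219, 0.0]
ft_force: [-0.3, -0.0, -0.2]
grip_width: 0.902
```

```bash
python3 snap.py w14;python3 - <<'E'
from ov import *
np.savez("pics/w14.npz",position=[.631,.260,.11],tool_rot=R.from_matrix([[0,1,0],[1,0,0],[0,0,-1]]).as_rotvec())
x,y=.631,.260
it=[(circ(x,y,.03,.034),(0,0,255)),(circ(x,y,.046,.028),(0,255,0)),(circ(x,y,.046,.025),(0,255,0))]
ov("w14",it,(210,155,310,245),7,"w14n")
E
```

```text
22.025 [0.631  0.2587 0.1101] [ 1.8e-03  1.0e+00 -2.0e-04] [ 1.0e+00 -1.8e-03  4.0e-04] [-0.29 -0.04 -0.17] 0.9018548327605898 [-0.71  0.48  0.38  1.52 -0.19  1.18 -0.3 ]
tcp px [[259.0056863  242.62135094]] tip [[259.00629982 237.31028199]]
```

View pics/w14n.png

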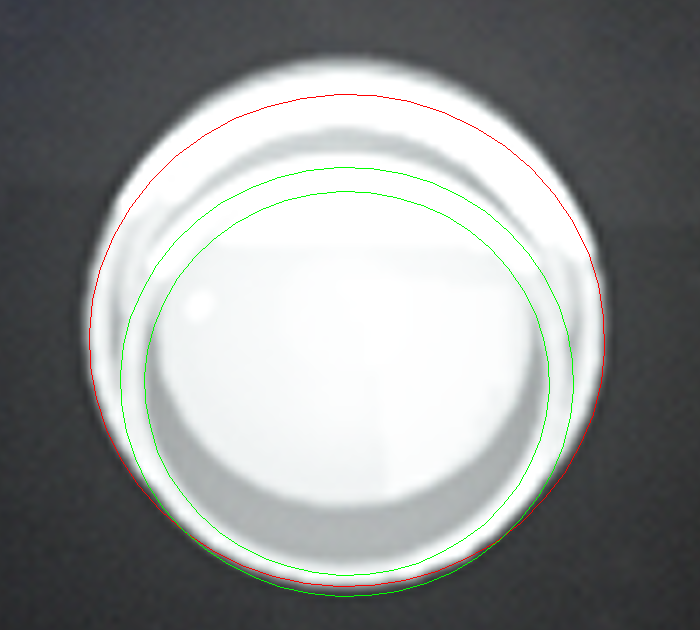

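Call:
play_rows:
  motion:
    - [0.1, 0.2, 0, 2, 0]
    - [0.1, 0, 0, 2, 0]
    - [0.1, 0, 0, 1.5, 0]
    - [0.1, 0, 0, 0.9, 0]
    - [0.1, 0, 0, 0.5, 0]
    - [0.1, 0, 0, 0, 0]
    - [0.25, 0, 0, 0, 0]
    - [0.35, 0, 0, 0, 0]
    - [0.55, 0, 0, 0, 0]
    - [0.55, 0, 0, 0, 0]
    - [0.55, 0, 0, 0, 0]
  force: 14

```text
time: 23.45
position: [0.6307, 0.2618, 0.0415]
tool_rot: [2.222, 2.221, 0.001]
ft_force: [-0.3, 0.6, 2.5]
grip_width: 0.647
```

```bash
python3 snap.py w15; python3 sd.py s15 170 150 290 250 6
```

```text
23.45 [0.6307 0.2618 0.0415] [4.e-04 1.e+00 4.e-04] [ 1.e+00 -4.e-04  7.e-04] [-0.28  0.59  2.53] 0.6470575649175518 [-0.7   0.55  0.36  1.57 -0.21  1.06 -0.29]
tcp px [[259.00714156 242.62141882]] tip [[259.00769805 237.31035634]]
```

View pics/s15.png

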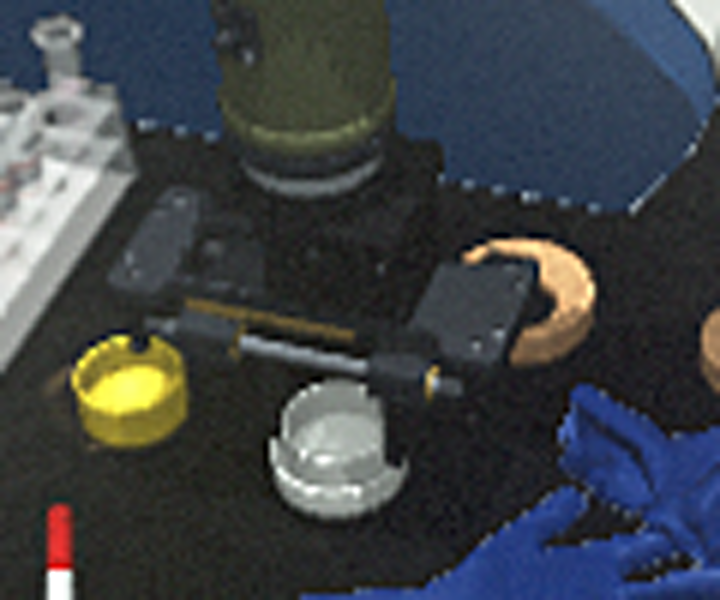

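View pics/w15.png

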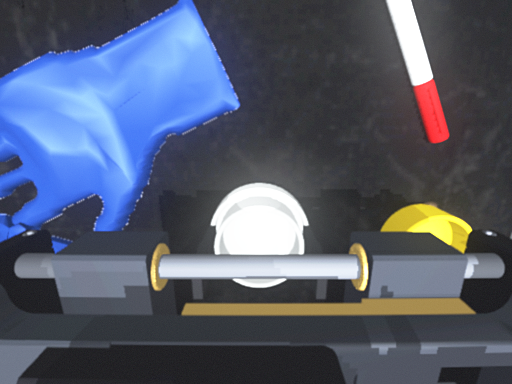

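The opening is 56.3 mm, so it's gripped. I'll carry it to the medium ring.

Call:
play_rows:
  motion:
    - [0.55, 0, 0, -0.5, 0]
    - [0.55, 0, 0, -1, 0]
    - [0.55, 0, 0, -1.5, 0]
    - [0.55, 0, 0, -2, 0]
    - [0.55, 0, 0, -2, 0]
    - [0.55, 0, 0, -2, 0]
    - [0.55, 0, 0, -2, 0]
    - [0.55, -0.7, -0.9, -1.4, 0]
    - [0.55, -1.5, -1.9, 0, 0]
    - [0.55, -1.9, -2.4, 0, 0]
    - [0.55, -1.9, -2.4, 0, 0]
    - [0.55, -1.9, -2.4, 0, 0]
    - [0.55, -1.9, -2.4, 0, 0]
    - [0.55, -1.9, -2.4, 0, 0]
    - [0.55, -1.6, -2.1, 0, 0]
    - [0.55, -0.9, -1.2, 0, 0]
    - [0.55, -0.5, -0.6, 0, 0]
    - [0.55, 0, 0, 0, 0]
    - [0.55, 0, 0, 0, 0]
    - [0.55, 0, 0, 0, 0]

```text
time: 26.05
position: [0.4438, 0.115, 0.165]
tool_rot: [2.221, 2.221, -0.0]
ft_force: [-0.2, 0.1, -0.9]
grip_width: 0.65
```

```bash
python3 snap.py w16;python3 - <<'E'
from ov import *
p=[.444,.115,.165]
np.savez("pics/w16.npz",position=p,tool_rot=R.from_matrix([[0,1,0],[1,0,0],[0,0,-1]]).as_rotvec())
x,y=.444,.115
it=[(circ(x,y,.018,.035),(0,255,0)),(circ(x,y,0.018,.029),(255,0,255)),(circ(x,y,0.0,.035),(255,255,0)),
(circ(x,y,.170,.028),(0,0,255))]
ov("w16",it,(200,130,320,255),6,"w16n")
E
```

```text
26.05 [0.4438 0.115  0.165 ] [ 1.e-04  1.e+00 -3.e-04] [ 1.e+00 -1.e-04  1.e-04] [-0.17  0.1  -0.86] 0.6498757808477129 [-0.74 -0.06  0.42  2.01  0.03  1.19 -0.33]
tcp px [[259.00782194 242.62129484]] tip [[259.0083381  237.31020368]]
```

View pics/w16n.png

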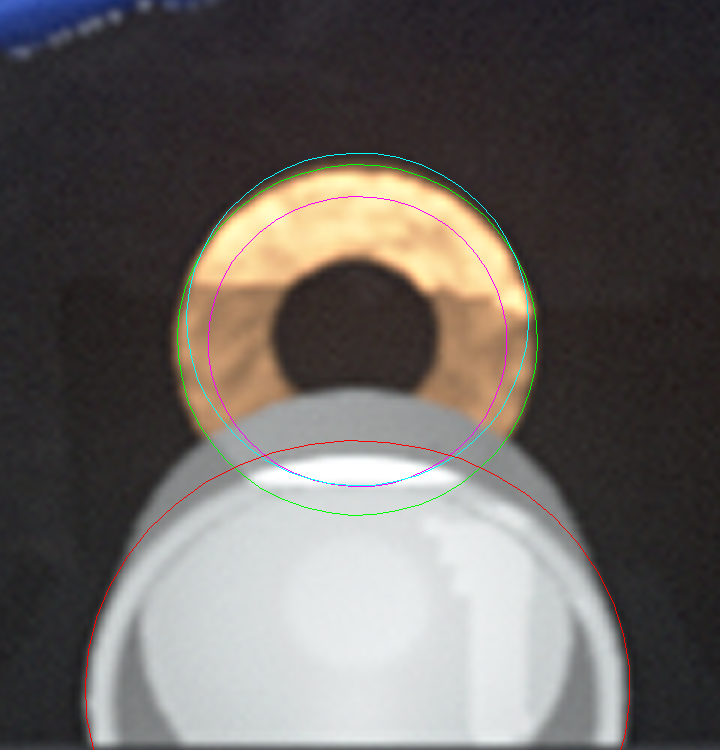

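View pics/w16.png

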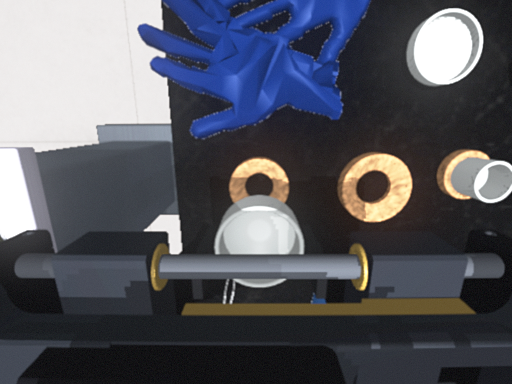

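Call:
play_rows:
  motion:
    - [0.55, -0.15, 0, 1.5, 0]
    - [0.55, 0, 0, 2.5, 0]
    - [0.55, 0, 0, 2.5, 0]
    - [0.55, 0, 0, 2, 0]
    - [0.55, 0, 0, 1.3, 0]
    - [0.55, 0, 0, 0.7, 0]
    - [0.55, 0, 0, 0.4, 0]
    - [0.55, 0, 0, 0, 0]
    - [0.55, 0, 0, 0, 0]

```text
time: 27.22
position: [0.4438, 0.1134, 0.0566]
tool_rot: [2.222, 2.221, 0.002]
ft_force: [-0.3, 0.3, -1.5]
grip_width: 0.651
```

```bash
python3 snap.py w17; python3 sd.py s17 240 150 340 230 7;python3 - <<'E'
from ov import *
x,y=.444,.1135
np.savez("pics/w17.npz",position=[x,y,.056],tool_rot=R.from_matrix([[0,1,0],[1,0,0],[0,0,-1]]).as_rotvec())
it=[(circ(x,y,.018,.035),(0,255,0)),(circ(x,y,0.0,.035),(255,255,0)),(circ(x,y,.061,.028),(0,0,255))]
ov("w17",it,(190,130,330,260),5,"w17n")
E
```

```text
27.225 [0.4438 0.1134 0.0566] [5.e-04 1.e+00 6.e-04] [ 1.e+00 -5.e-04  1.e-03] [-0.29  0.34 -1.49] 0.651494498453382 [-0.73  0.08  0.44  2.12 -0.04  0.95 -0.27]
tcp px [[259.00697043 242.62146912]] tip [[259.00753767 237.31041829]]
```

View pics/w17n.png

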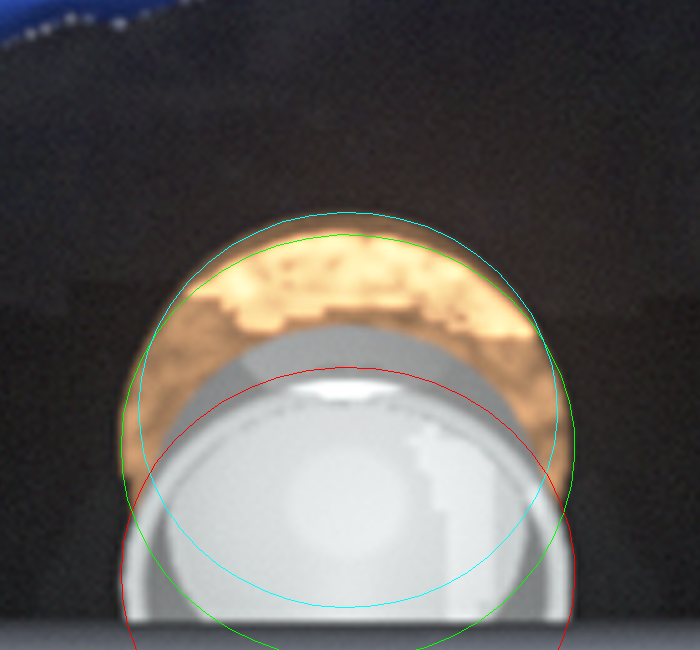

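View pics/s17.png

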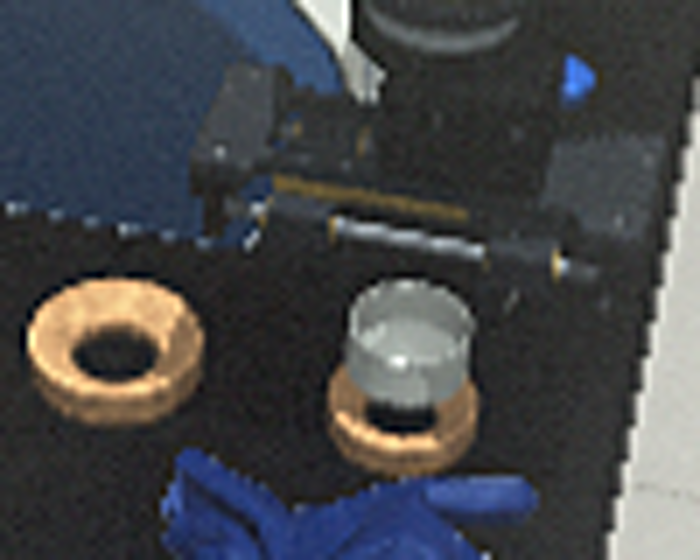

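The ring outline fits, and the crucible is about 1 mm toward −y. I'll correct and seat it.

Call:
play_rows:
  motion:
    - [0.55, 0.1, 0, 0.6, 0]
    - [0.55, 0, 0, 0.6, 0]
    - [0.55, 0, 0, 0.3, 0]
    - [0.55, 0, 0, 0.15, 0]
    - [0.55, 0, 0, 0.05, 0]
    - [0.55, 0, 0, 0, 0]
    - [0.55, 0, 0, 0, 0]

```text
time: 28.2
position: [0.4435, 0.1144, 0.0393]
tool_rot: [-2.222, -2.221, -0.001]
ft_force: [-1.0, 0.9, 1.9]
grip_width: 0.643
```

```bash
python3 snap.py w18; python3 sd.py s18 240 150 340 230 7
```

```text
28.2 [0.4435 0.1144 0.0393] [4.e-04 1.e+00 4.e-04] [ 1.e+00 -4.e-04  3.e-04] [-1.03  0.89  1.9 ] 0.6433657919018806 [-0.73  0.11  0.44  2.13 -0.06  0.91 -0.26]
tcp px [[259.00730585 242.62129669]] tip [[259.00785555 237.31023853]]
```

View pics/s18.png

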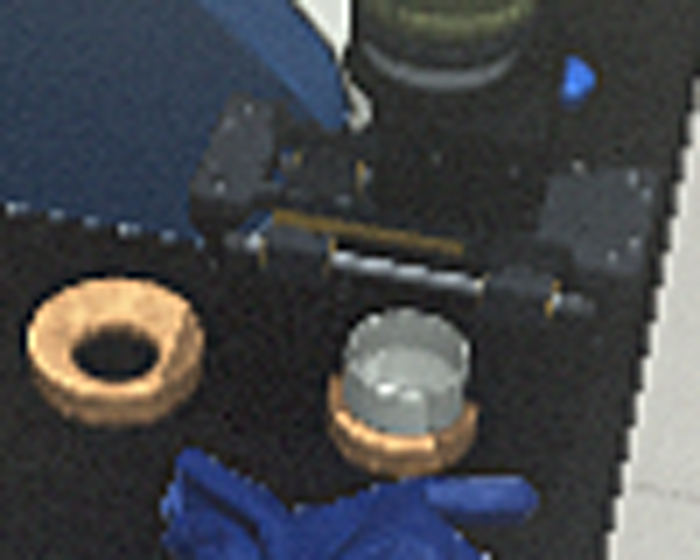

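Call:
play_rows:
  motion:
    - [0.35, 0, 0, 0, 0]
    - [0.3, 0, 0, 0, 0]
    - [0.2, 0, 0, 0, 0]
    - [0.1, 0, 0, 0, 0]
    - [0.1, 0, 0, -1, 0]
    - [0.05, 0, 0, -2, 0]
    - [0, 0, 0, -2.5, 0]
    - [0, 0, 0, -2.5, 0]
    - [0, 0, 0, -1.6, 0]
    - [0, 0, 0, 0, 0]
    - [0, 0, 0, 0, 0]

```text
time: 29.68
position: [0.4428, 0.114, 0.1343]
tool_rot: [-2.221, -2.221, 0.002]
ft_force: [0.5, 0.6, -0.4]
grip_width: 1.0
```

```bash
python3 snap.py w19; python3 sd.py s19 240 150 340 230 7
```

```text
29.675 [0.4428 0.114  0.1343] [ 3.e-04  1.e+00 -5.e-04] [ 1.0e+00 -3.0e-04 -1.1e-03] [ 0.53  0.64 -0.37] 1.0003223556559178 [-0.75 -0.03  0.43  2.04  0.01  1.12 -0.32]
tcp px [[259.00814012 242.62084036]] tip [[259.0086361  237.30973687]]
```

View pics/s19.png

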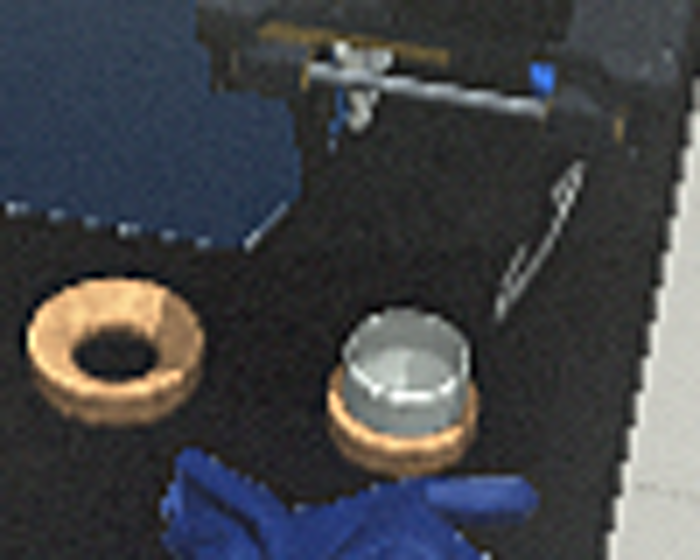

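View pics/w19.png

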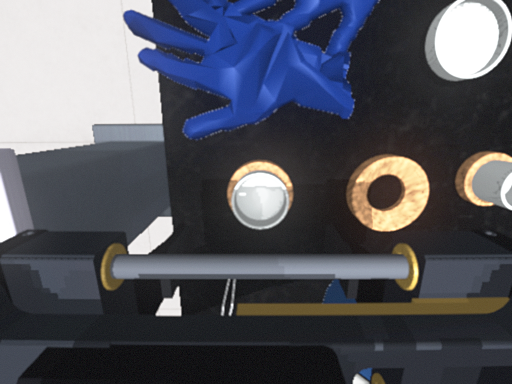

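The medium crucible is seated upright. Last is the wide one.

Call:
play_rows:
  motion:
    - [0, 0.8, 1, 0, 0]
    - [0, 1.5, 1.9, 0, 0]
    - [0, 1.9, 2.4, 0, 0]
    - [0, 1.9, 2.4, 0, 0]
    - [0, 1.9, 2.4, 0, 0]
    - [0, 1.9, 2.4, 0, 0]
    - [0, 1.9, 2.4, 0, 0]
    - [0, 1.5, 2, 0, 0]
    - [0, 0.9, 1.2, 0, 0]
    - [0, 0.5, 0.6, 1, 0]
    - [0, 0, 0, 2, 0]
    - [0, 0, 0, 1, 0]
    - [0, 0, 0, 0, 0]
    - [0, 0, 0, 0, 0]

```text
time: 31.52
position: [0.6306, 0.261, 0.0956]
tool_rot: [2.222, 2.22, 0.001]
ft_force: [-0.0, -0.2, 0.0]
grip_width: 0.999
```

```bash
python3 snap.py w20;python3 - <<'E'
from ov import *
x,y=.631,.2615
np.savez("pics/w20.npz",position=[x,y,.0953],tool_rot=R.from_matrix([[0,1,0],[1,0,0],[0,0,-1]]).as_rotvec())
it=[(circ(x,y,.03,.034),(0,0,255)),(circ(x,y,.03,.031),(0,255,0))]
ov("w20",it,(200,140,320,250),6,"w20n")
E
```

```text
31.525 [0.6306 0.261  0.0956] [8.e-04 1.e+00 4.e-04] [ 1.e+00 -8.e-04  7.e-04] [-0.02 -0.19  0.04] 0.9990568083107532 [-0.72  0.49  0.39  1.53 -0.2   1.16 -0.29]
tcp px [[259.00669125 242.62153666]] tip [[259.00727172 237.31048329]]
```

View pics/w20n.png

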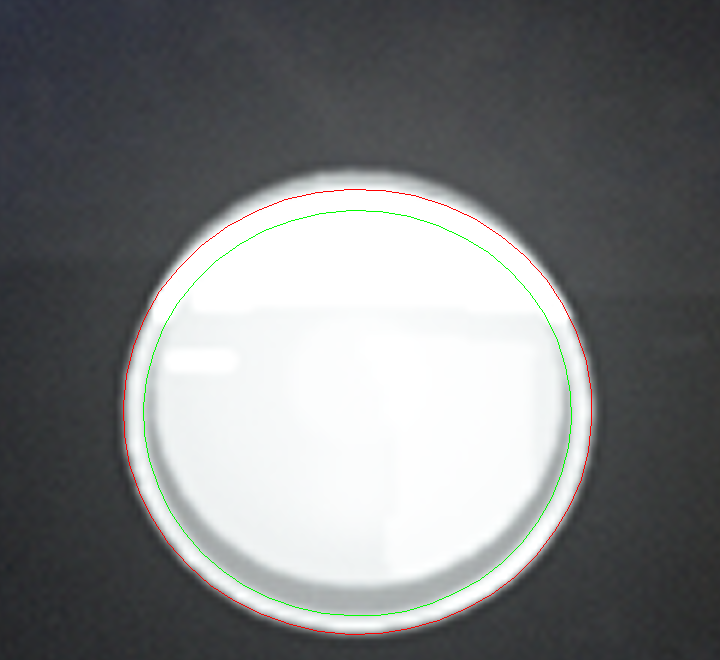

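The rim outline matches the prediction at (0.631,0.2615). I'll descend and grip.

Call:
play_rows:
  motion:
    - [0, 0.05, 0, 2, 0]
    - [0, 0, 0, 2, 0]
    - [0, 0, 0, 1.5, 0]
    - [0, 0, 0, 0.9, 0]
    - [0, 0, 0, 0.5, 0]
    - [0, 0, 0, 0, 0]
    - [0.1, 0, 0, 0, 0]
    - [0.2, 0, 0, 0, 0]
    - [0.4, 0, 0, 0, 0]
    - [0.4, 0, 0, 0, 0]
    - [0.4, 0, 0, 0, 0]
  force: 15

```text
time: 32.95
position: [0.6307, 0.2617, 0.0266]
tool_rot: [2.222, 2.221, 0.001]
ft_force: [-0.5, 0.7, 2.7]
grip_width: 0.783
```

```bash
python3 snap.py w21; python3 sd.py s21 170 150 290 250 6
```

```text
32.95 [0.6307 0.2617 0.0266] [5.e-04 1.e+00 4.e-04] [ 1.e+00 -5.e-04  7.e-04] [-0.49  0.71  2.71] 0.7830499100715458 [-0.71  0.57  0.37  1.58 -0.23  1.04 -0.27]
tcp px [[259.00715326 242.62142364]] tip [[259.00770974 237.31036245]]
```

View pics/s21.png

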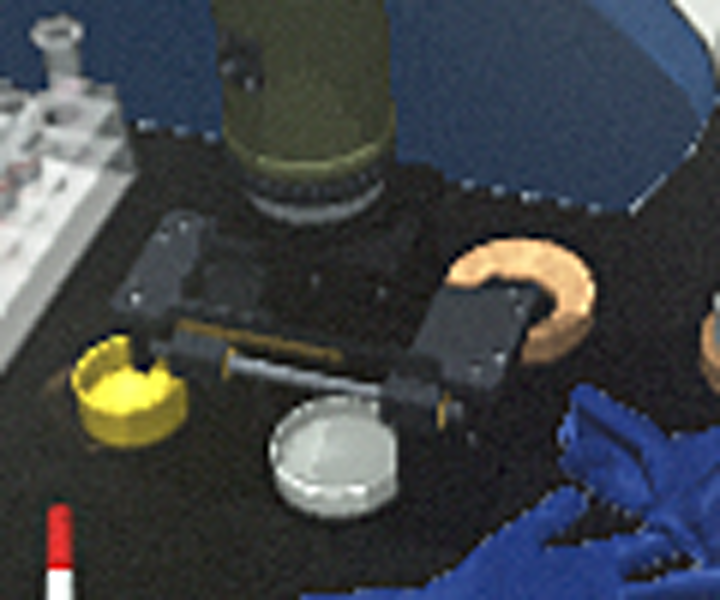

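The opening is 68.1 mm, so it's gripped. I'll carry it to the wide ring.

Call:
play_rows:
  motion:
    - [0.4, 0, 0, -0.5, 0]
    - [0.4, 0, 0, -1, 0]
    - [0.4, 0, 0, -1.5, 0]
    - [0.4, 0, 0, -2, 0]
    - [0.4, 0, 0, -2, 0]
    - [0.4, 0, 0, -2, 0]
    - [0.4, 0, 0, -2, 0]
    - [0.4, 0, 0, -1, 0]
    - [0.4, -1.2, -0.4, 0, 0]
    - [0.4, -2.2, -0.7, 0, 0]
    - [0.4, -2.5, -0.85, 0, 0]
    - [0.4, -2.5, -0.85, 0, 0]
    - [0.4, -2.5, -0.85, 0, 0]
    - [0.4, -2.2, -0.75, 0, 0]
    - [0.4, -1.6, -0.5, 0, 0]
    - [0.4, 0, 0, 0, 0]
    - [0.4, 0, 0, 0, 0]
    - [0.4, 0, 0, 0, 0]

```text
time: 35.3
position: [0.5815, 0.116, 0.146]
tool_rot: [-2.22, -2.223, -0.001]
ft_force: [0.5, -1.0, -0.6]
grip_width: 0.782
```

```bash
python3 snap.py w22;python3 - <<'E'
from ov import *
x,y=.582,.115
np.savez("pics/w22.npz",position=[x,y,.146],tool_rot=R.from_matrix([[0,1,0],[1,0,0],[0,0,-1]]).as_rotvec())
it=[(circ(x,y,.02,.041),(0,255,0)),(circ(x,y,0.02,.035),(255,0,255)),(circ(x,y,0.0,.041),(255,255,0)),
(circ(x,y,.150,.034),(0,0,255))]
ov("w22",it,(190,120,330,255),5,"w22n")
E
```

```text
35.3 [0.5815 0.116  0.146 ] [-1.3e-03  1.0e+00  4.0e-04] [1.0e+00 1.3e-03 1.0e-04] [ 0.48 -1.04 -0.62] 0.7824286638009705 [-0.64  0.27  0.46  1.72 -0.13  1.18 -0.14]
tcp px [[259.00972091 242.62167356]] tip [[259.01016575 237.31058477]]
```

View pics/w22n.png

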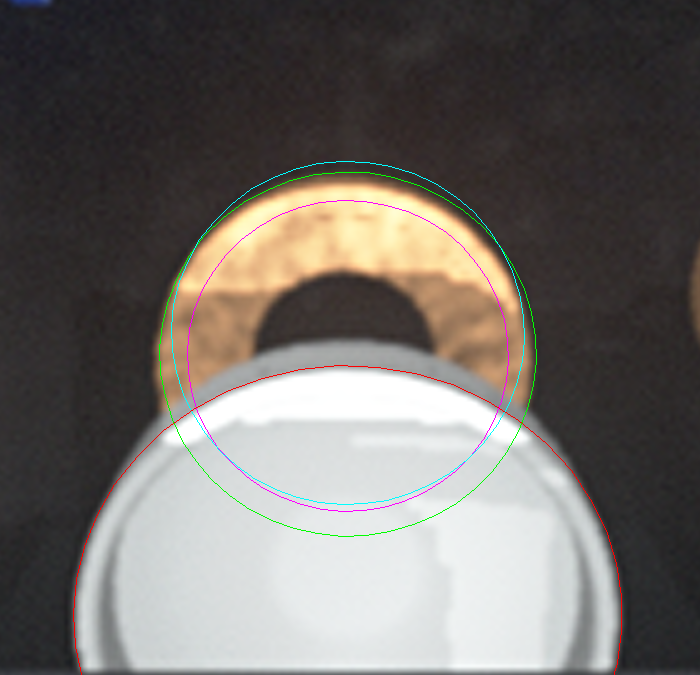

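View pics/w22.png

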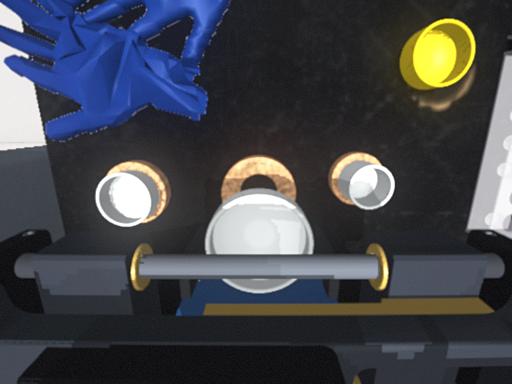

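Call:
play_rows:
  motion:
    - [0.4, -0.2, -0.05, 1.5, 0]
    - [0.4, 0, 0, 2.5, 0]
    - [0.4, 0, 0, 2.5, 0]
    - [0.4, 0, 0, 1.5, 0]
    - [0.4, 0, 0, 1, 0]
    - [0.4, 0, 0, 0.6, 0]
    - [0.4, 0, 0, 0.4, 0]
    - [0.4, 0, 0, 0, 0]
    - [0.4, 0, 0, 0, 0]

```text
time: 36.48
position: [0.5813, 0.1127, 0.0466]
tool_rot: [2.222, 2.221, 0.002]
ft_force: [-0.8, -0.7, -0.4]
grip_width: 0.786
```

```bash
python3 snap.py w23; python3 sd.py s23 200 150 310 230 7;python3 - <<'E'
from ov import *
x,y=.5815,.113
np.savez("pics/w23.npz",position=[x,y,.046],tool_rot=R.from_matrix([[0,1,0],[1,0,0],[0,0,-1]]).as_rotvec())
it=[(circ(x,y,.02,.041),(0,255,0)),(circ(x,y,0.0,.041),(255,255,0)),(circ(x,y,.050,.034),(0,0,255))]
ov("w23",it,(190,120,330,260),5,"w23n")
E
```

```text
36.475 [0.5813 0.1127 0.0466] [5.e-04 1.e+00 4.e-04] [ 1.e+00 -5.e-04  1.e-03] [-0.75 -0.67 -0.38] 0.7862422158360266 [-0.61  0.38  0.44  1.81 -0.19  0.99 -0.09]
tcp px [[259.00699233 242.6216595 ]] tip [[259.00755552 237.31059362]]
```

View pics/w23n.png

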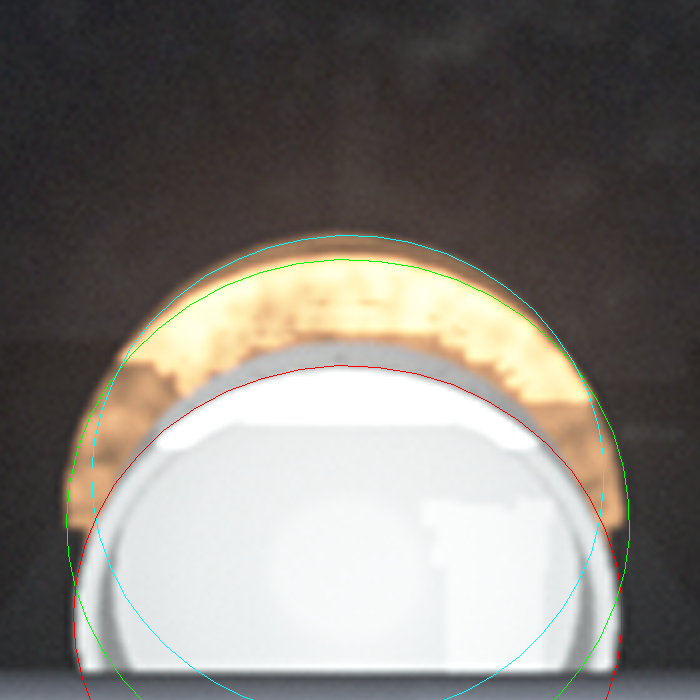

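View pics/s23.png

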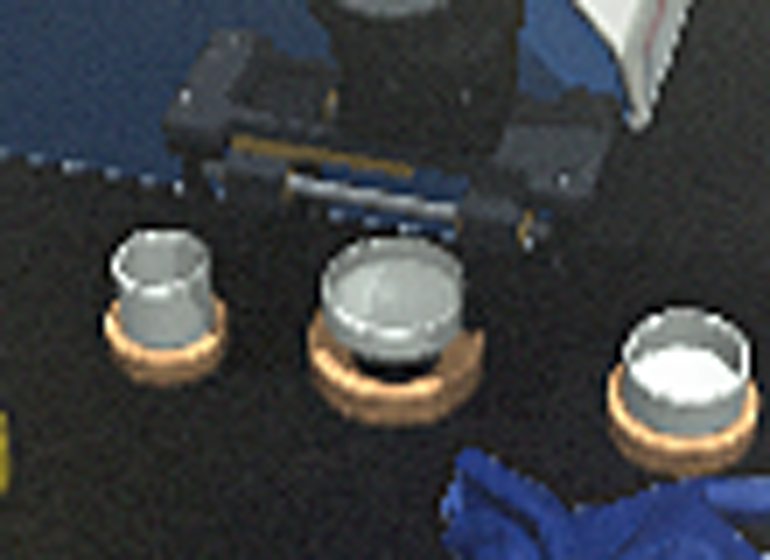

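The ring and crucible outlines agree within about 0.5 mm. I'll seat it.

Call:
play_rows:
  motion:
    - [0.4, 0, 0, 0.6, 0]
    - [0.4, 0, 0, 0.4, 0]
    - [0.4, 0, 0, 0.2, 0]
    - [0.4, 0, 0, 0.1, 0]
    - [0.4, 0, 0, 0.05, 0]
    - [0.4, 0, 0, 0, 0]
    - [0.4, 0, 0, 0, 0]

```text
time: 37.45
position: [0.5809, 0.1129, 0.0328]
tool_rot: [-2.222, -2.221, -0.001]
ft_force: [-0.5, 0.6, 0.5]
grip_width: 0.784
```

```bash
python3 snap.py w24; python3 sd.py s24 200 150 310 230 7
```

```text
37.45 [0.5809 0.1129 0.0328] [4.e-04 1.e+00 4.e-04] [ 1.e+00 -4.e-04  3.e-04] [-0.48  0.64  0.54] 0.7844239291176597 [-0.6   0.39  0.44  1.82 -0.2   0.97 -0.08]
tcp px [[259.00753144 242.62147865]] tip [[259.00807195 237.31041181]]
```

View pics/s24.png

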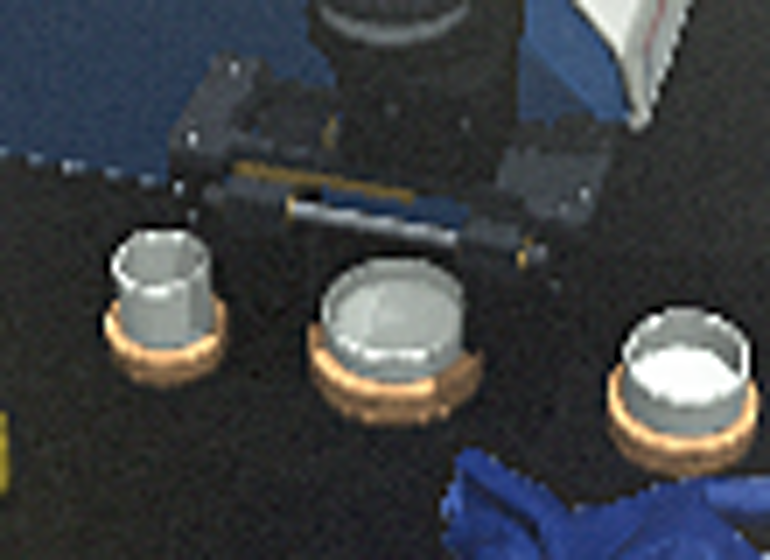

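Call:
play_rows:
  motion:
    - [0.2, 0, 0, 0, 0]
    - [0.15, 0, 0, 0, 0]
    - [0.05, 0, 0, 0, 0]
    - [0, 0, 0, 0, 0]
    - [0, 0, 0, 0, 0]
    - [0, 0, 0, -1, 0]
    - [0, 0, 0, -2, 0]
    - [0, 0, 0, -3, 0]
    - [0, 0, 0, -3, 0]
    - [0, 0, 0, -3, 0]
    - [0, 0, 0, -2, 0]
    - [0, 2, 0, -2, 0]
    - [0, 3, 0, 0, 0]
    - [0, 3, 0, 0, 0]
    - [0, 2, 0, 0, 0]
    - [0, 0, 0, 0, 0]
    - [0, 0, 0, 0, 0]
    - [0, 0, 0, 0, 0]

```text
time: 39.8
position: [0.5813, 0.2108, 0.1927]
tool_rot: [2.224, 2.218, -0.0]
ft_force: [-0.6, -0.3, -0.3]
grip_width: 1.001
```

```bash
python3 snap.py w25
python3 - <<'E'
from h import *
S=cam("scene");D=cam("side")
G={"wide":(.5813,.113,82,20,.036,34),"medium":(.444,.1145,70,18,.0434,28),"narrow":(.6895,.129,58,16,.0527,22),"slim":(.510,.469,46,14,.062,16)}
for n,C,box in(("scene",S,(190,90,340,240)),("side",D,(190,170,340,320))):
    im=cv2.cvtColor(optics.get_image(n),cv2.COLOR_RGB2BGR)
    im=cv2.resize(im,None,fx=4,fy=4,interpolation=cv2.INTER_CUBIC)
    def dr(p,c): cv2.polylines(im,[np.round((proj(C,p)+.5)*4).astype(int)],True,c,1)
    for k,(x,y,o,h,z,r) in G.items():
        dr(circ(x,y,h/1e3,o/2e3),(0,255,0));dr(circ(x,y,z,r/1e3),(0,0,255))
    cv2.imwrite(f"pics/{n}end.png",im[box[1]*4:box[3]*4,box[0]*4:box[2]*4])
E
```

```text
39.8 [0.5813 0.2108 0.1927] [ 2.9e-03  1.0e+00 -5.0e-04] [ 1.0e+00 -2.9e-03  2.0e-04] [-0.61 -0.35 -0.33] 1.0012075431619685 [-0.74  0.28  0.42  1.6  -0.12  1.28 -0.3 ]
tcp px [[259.00445903 242.62111555]] tip [[259.0051163 237.3100317]]
```

View pics/sceneend.png

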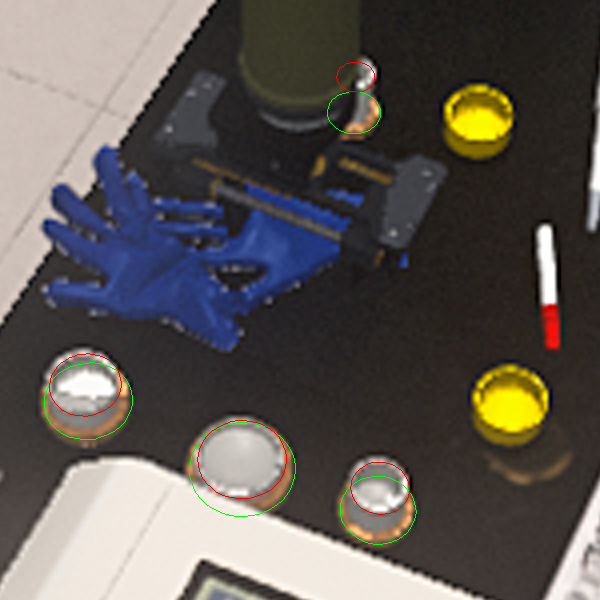

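View pics/sideend.png

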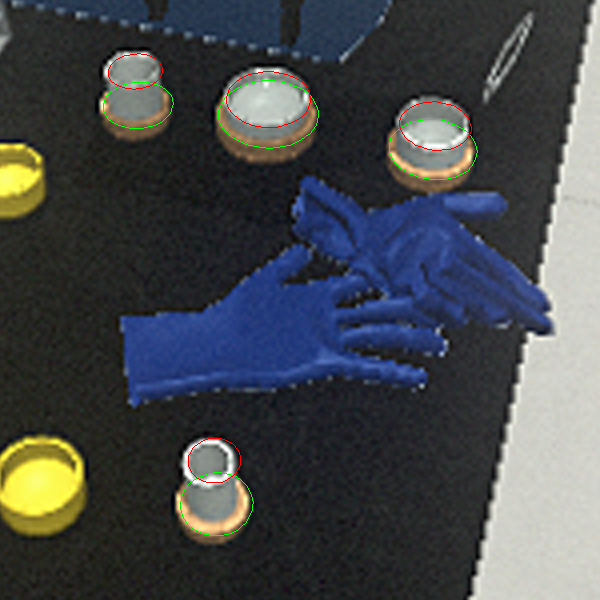

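View pics/w25.png

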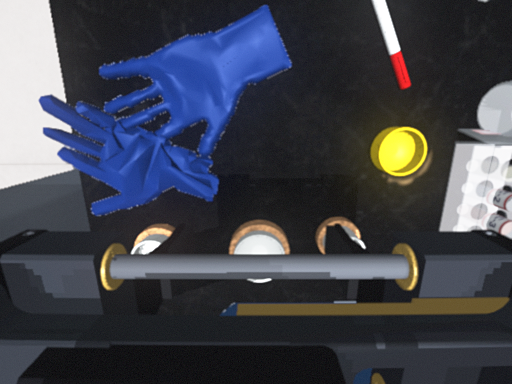

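All four look seated. One last wrist look from further back to check tilt and centring.

Call:
play_rows:
  motion:
    - [0, 2, 0, 0, 0]
    - [0, 3, 0, 0, 0]
    - [0, 3, 0, 0, 0]
    - [0, 1.5, 0, 0, 0]
    - [0, 0, 0, 0, 0]
    - [0, 0, 0, 0, 0]
    - [0, 0, 0, 0, 0]

```text
time: 40.83
position: [0.5815, 0.306, 0.1928]
tool_rot: [2.224, 2.218, 0.0]
ft_force: [1.1, 0.1, 0.1]
grip_width: 1.003
```

```bash
python3 snap.py w26
python3 - <<'E'
from ov import *
np.savez("pics/w26.npz",position=[.5815,.308,.193],tool_rot=R.from_matrix([[0,1,0],[1,0,0],[0,0,-1]]).as_rotvec())
G={"wide":(.5813,.113,82,20,.036,34),"medium":(.444,.1145,70,18,.0434,28),"narrow":(.6895,.129,58,16,.0527,22),"slim":(.510,.469,46,14,.062,16)}
it=[]
for k,(x,y,o,h,z,r) in G.items(): it+=[(circ(x,y,h/1e3,o/2e3),(0,255,0)),(circ(x,y,z,r/1e3),(0,0,255))]
ov("w26",it,(150,100,350,240),4,"w26n")
E
```

```text
40.825 [0.5815 0.306  0.1928] [ 2.7e-03  1.0e+00 -3.0e-04] [ 1.0e+00 -2.7e-03  4.0e-04] [1.05 0.11 0.14] 1.0031201472787916 [-0.82  0.37  0.38  1.5  -0.14  1.31 -0.43]
tcp px [[259.00460837 242.62104519]] tip [[259.00526276 237.30997149]]
```

View pics/w26.png

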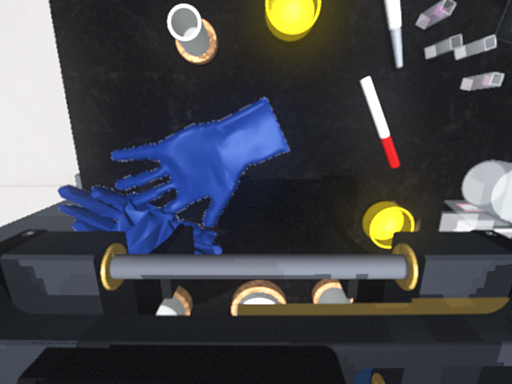

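The gripper hides the rings from here, so I'll look from above them instead.

Call:
play_rows:
  motion:
    - [0, -2, 0, -1, 0]
    - [0, -3, 0, -1, 0]
    - [0, -3, 0, 0, 0]
    - [0, -3, 0, 0, 0]
    - [0, -3, 0, 0, 0]
    - [0, -2, 0, 0, 0]
    - [0, -1.5, 0, 0, 0]
    - [0, 0, 0, 0, 0]
    - [0, 0, 0, 0, 0]
    - [0, 0, 0, 0, 0]

```text
time: 42.12
position: [0.5807, 0.1341, 0.2124]
tool_rot: [-2.219, -2.223, -0.0]
ft_force: [0.1, -0.2, -0.2]
grip_width: 1.003
```

```bash
python3 snap.py w27
python3 - <<'E'
from ov import *
np.savez("pics/w27.npz",position=[.5815,.133,.213],tool_rot=R.from_matrix([[0,1,0],[1,0,0],[0,0,-1]]).as_rotvec())
G={"wide":(.5813,.113,82,20,.036,34),"medium":(.444,.1145,70,18,.0434,28),"narrow":(.6895,.129,58,16,.0527,22)}
it=[]
for k,(x,y,o,h,z,r) in G.items(): it+=[(circ(x,y,h/1e3,o/2e3),(0,255,0)),(circ(x,y,z,r/1e3),(0,0,255))]
ov("w27",it,(130,130,360,240),3,"w27n")
E
```

```text
42.125 [0.5807 0.1341 0.2124] [-1.7e-03  1.0e+00  3.0e-04] [ 1.0e+00  1.7e-03 -3.0e-04] [ 0.06 -0.22 -0.2 ] 1.0029460187036028 [-0.67  0.23  0.46  1.63 -0.1   1.31 -0.19]
tcp px [[259.01024765 242.62163181]] tip [[259.01066893 237.31053484]]
```

View pics/w27n.png

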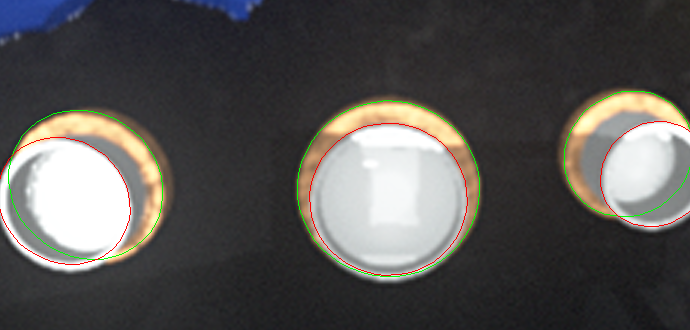

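The rims and rings agree with the fully seated model, so I'll hand the job in.

```bash
python3 -c "
from bench import ticket
print(ticket.close_job())"
```

```text
the job is handed in; nothing more can be done
None
```

I took the nest apart from the slimmest crucible outward and seated each one in the cork ring of its own size: slim, narrow, medium, then wide. The job was handed in at about 42 s of the 99 s allowed; no verdict was reported.

**Last checks:**
- **Crucibles:** side and wrist views show all four released, upright and centred. The rims match the fully seated outlines to within about 1–2 mm.
- **Rings and tweezers:** the rings lie flat, with no visible shift in the pictures. The tweezers are where they were at the start.
- **Forces:** the wrist force stayed below about 3 N at every reading I took.

**What disagreed or failed:**
- **Camera offsets:** the scene and side views differed from the wrist view by 2–5 mm for some ring positions, so I placed by close-up wrist views. The scene view still shows a small offset that is the same for rings and rims.
- **Smeared picture:** the first wrist picture was smeared by motion and I retook it.
- **Blocked view:** one of the final check views was hidden by the gripper, so I looked again from above the rings.

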